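Load the pot-spraying stand and fit its hand knob

TASK

Get the spraying stand ready: lift the small terracotta pots off their nested piles and set every one of them upright on the stand, each by itself on a rod of its own, with the rod up through the drain hole and the pot right down on the board. Also push the black hand knob fully home on the stand's square drive shaft. Do not tip any pot over, and leave the spray cans and the tape roll where they are.

Things in the scene. Friction and masses are not known exactly. Their poses are not given: they have to be found in the camera images.
- pot_a1: terracotta pot, lowest of pile A: 66 mm tall, tapering from 39 mm diameter at the foot to 52 mm under a straight rim band (14 mm tall, 60 mm diameter, its top at 66 mm); wall 4 mm, a step inside 30 mm up, floor 5 mm with a 15 mm drain hole in the middle; 110 to 165 g. Origin at the centre of its underside, z up.
- pot_a2: pot like pot_a1, nested in it. A nested pot stands 30 mm higher than the pot below and is lightly wedged in it by its taper, so the lower one may cling as the lift begins. The rim of the pot below is just as wide: fingers that reach more than 30 mm below the upper rim's top would take both.
- pot_a3: pot like pot_a1; sometimes absent (None), else nested in pot_a2 as the top of pile A.
- pot_b1: pot like pot_a1, lowest of pile B.
- pot_b2: pot like pot_a1; sometimes absent (None), else nested in pot_b1.
- turn_knob: black hand knob, 49 mm tall, 90 g, loose on the table, upright: a hub 44 mm across and 25 mm tall with a square socket in its underside (14.4 mm wide, 19 mm deep); on top a bar grip 40 mm long (along its x), 14 mm wide (y), 24 mm tall. The socket's sides are parallel to the bar's x and y. Origin at the centre of its underside, z up.
- shaft (a point): square steel drive shaft, 12 mm wide (sides along this frame's x and y), rising 14 mm from a round grey collar on the stand, with a tapered round nose of 3.5 mm more on its end. Origin on its axis at the collar's top face, where the knob's underside rests when home. z up. Its angle varies.
- drive (a joint): angle of the drive shaft about its upright axis (rad, positive anticlockwise from above, relative to the stand); it turns stiffly, 0.15 N m. The knob fits in four positions a quarter turn apart; more than about 9 degrees off, it stays standing 14 mm high on the end of the square until it is turned.
- stand: fixed plywood board, 180 mm (its x) by 270 mm (its y), 18 mm thick, with five rods and the drive shaft (on a collar 42 mm across, 10 mm tall) in two rows of three, rows and places 90 mm apart. Origin at the centre of its underside; its x points away from the robot, roughly.
- rod0 (a point): upright steel rod of the stand, at the +y end of the farther row: 10 mm diameter, round end, 75 mm tall above the board. Origin on its axis at the board's top face, z up.
- rod1 (a point): upright steel rod of the stand, in the middle of the farther row: 10 mm diameter, round end, 75 mm tall above the board. Origin on its axis at the board's top face, z up.
- rod2 (a point): upright steel rod of the stand, at the -y end of the farther row: 10 mm diameter, round end, 75 mm tall above the board. Origin on its axis at the board's top face, z up.
- rod3 (a point): upright steel rod of the stand, at the +y end of the nearer row: 10 mm diameter, round end, 75 mm tall above the board. Origin on its axis at the board's top face, z up.
- rod4 (a point): upright steel rod of the stand, in the middle of the nearer row, beside the shaft: 10 mm diameter, round end, 75 mm tall above the board. Origin on its axis at the board's top face, z up.
- tape_roll: roll of paper tape, 96 mm across, 24 mm tall, lying flat; a bystander. Origin at the centre of its underside.
- spray_can1: spray can, 66 mm across, 193 mm tall, standing; a bystander. Origin at the centre of its underside.
- spray_can2: spray can, 66 mm across, 193 mm tall, standing; a bystander. Origin at the centre of its underside.

How it is judged:
By the outcome, as a careful person would: the job done as asked, in the order asked, and still so for the second after the job is handed in, with the robot touching nothing.
Of pot_a3, pot_b2 only 1 to 2 are there at a start; the rules pass over those that are not, and their reading is None.
At some moment in a run one of turn_knob may be knocked a few centimetres aside while the robot is not near it.
It also fails if it takes over 208 s, if anything falls off the work surface, if the arm or the gripper's body presses on something with over 40 N, if the wrist force passes 120 N, or if a joint passes its speed limit or range.

ROBOT

A 7-joint arm with a two-finger parallel gripper is mounted at the origin on the work surface. World frame = base frame: x ahead of the robot, y to its left, z up, the work surface at z = 0. Lengths are in m, angles in rad, forces in N, time in s.
With the tool pointing down it reaches from about 0.35 to 0.9 m from the base axis. Payload 7.2 kg.
Tool frame: the origin (TCP) lies on the centre line of the jaws, within the pads' length; the fingertips stand 8 mm ahead of it and the grasp point (between the pads) lies 11 mm behind it (finger_overhang is the distance from the TCP to the fingertips, in m); x points along the fingers, z is the direction in which the jaws open and shut, and the axes are right-handed (so a half turn about x gives the same grasp; the last joint's range is limited). The gripper opens to 88 mm and grips with 3 to 60 N. Pads are 20 mm wide; open, the fingers measure 115 mm over their backs; the gripper's body (75 mm by 178 mm) begins 61 mm behind the grasp point.
Start: joints at [-1.306, 0.411, -0.013, 1.596, 0.006, 1.134, -0.082], TCP at [0.204, 0.591, 0.196] pointing down, gripper open.
Joint ranges: [-2.95, 2.95], [-0.29, 1.99], [-1.47, 1.44], [0.14, 2.54], [-1.03, 4.17], [0.13, 1.85], [-2.86, 2.86]. Speed limits (rad/s): [2.39, 2.39, 3.01, 3.01, 3.14, 3.14, 3.14].

INTERFACE

Orientations are given as a rotation vector (axis times angle).
In Python, from cell import * gives the robot as it stands.
- The arm moves only by the tool arm_command, never from a script. Its argument "steps" is a list of rows, each a list of 3 entries, a list of its own where there are three numbers: the turn, a rotation vector about the tool's x, y, z in rad, then the shift along the tool's x, y, z in m, then the closure, from 0 (fully open) to 1 (shut). A call has 1 to 8 rows; each row shifts and turns the commanded pose from where the row before left it, along the tool's axes as they then stand; what a row does not reach is not made up. A row lasts 1/10 s, in which the tool goes at most 50 mm and 8.59 degrees, less where a joint would pass 70% of its speed; a pose out of reach is approached as far as the arm can. A call with a gripper value outside its range is refused whole. The fingers move at their own pace and stop on an object; "grip_force" is the grip in N (left out, the last holds). Time passes only in rows, so rows that do not move let the fingers close. It gives the time, the measured TCP pose, the force and the opening at its end, in the units of the state.
- get_state(): the state, without advancing time (a new reading comes with each control period).
- grab_frame(name): name is "scene" or "top" or "wrist"; returns a dict with "pixels" (480x640x3 uint8, blue, green, red), "fovy" (degrees; the focal length in pixels is half the picture's height over the tangent of half this angle, whatever the lens; pixels are square), "cx", "cy" (the principal point, pixels), "pose" (4x4, takes a point from camera to world coordinates). Camera axes: x right, y down, z forward; pixel columns grow to the right and rows downward; lengths in m; the calibration is good to about 2 mm. A picture is of the moment at which its call begins. There is no depth.
- hand_in(): hands the job in, once; it reports no verdict.
Trained networks look in a picture, given as the dict that the camera call returned (one of the last four; its "shot" number tells which), for a name from the list of things; names that differ only in an ending like _2 or _b are one class to them, and where a whole thing is asked for, a point or a joint stands for the part that bears it (a point fixed in the world has none). Each returns a list of dicts, best first, with "conf" (0 to 1); they miss things now and then, are a little off and sometimes report something else, mostly with a low value. They report only what shows in the picture. A call takes as long as a camera call.
- search_frame(picture, thing): "extent" ([centre column, centre row, width, height] in pixels, round what is visible of it).
- tip_of(picture, thing): "location" ([column, row] in pixels: a listed point, or the origin of a listed thing).
The state is a dict: "time": time; "joints": joint angles; "joint_vel": joint speeds; "tau": joint torques, N m; "tool_pos": TCP position; "tool_rot": TCP orientation; "force": force on the tool from outside, world axes, zero at the start; "wrist_torque": the same for the moment, N m; "opening": finger opening in m.
Only numpy, scipy, OpenCV 4.12 (cv2) and the standard library are available. Lean on these libraries where they do the work, as an engineer would, in place of code of your own. Each camera call takes 0.05 s, during which the arm holds its last target.

## Working session

There is one attempt and no reset: what is moved stays moved. The work goes in short steps, Python scripts to look and compute and a tool call to move; the robot and the scene stay as the last step left them, time stands still between calls to the robot, and variables do not carry over. Pictures are saved under pics/ and viewed, and the job is handed in when it is done.

Besides the shell and the picture viewer there is one more tool, called after "Emit:" in YAML: its name, and indented under it one key for each argument. arm_command: Moves the arm, as the interface text tells. Its arguments: {"type":"object","properties":{"steps":{"type":"array"},"grip_force":{"type":"number"}},"required":["steps"]}

```bash
ls -la; mkdir -p pics; cat > h.py <<'E'
from cell import *
import numpy as np, cv2
from scipy.spatial.transform import Rotation as R
def K(f):
    fl=240/np.tan(np.radians(f["fovy"])/2); return fl,f["cx"],f["cy"]
def onplane(f,uv,z):
    fl,cx,cy=K(f); d=np.array([(uv[0]-cx)/fl,(uv[1]-cy)/fl,1.]); T=np.array(f["pose"]); d=T[:3,:3]@d; o=T[:3,3]
    return o+d*(z-o[2])/d[2]
def proj(f,p):
    fl,cx,cy=K(f); T=np.array(f["pose"]); c=T[:3,:3].T@(np.array(p)-T[:3,3]); return np.array([fl*c[0]/c[2]+cx,fl*c[1]/c[2]+cy])
E
python3 - <<'E'
from h import *
s=get_state();print(s)
for n in ["scene","top","wrist"]:
    f=grab_frame(n);cv2.imwrite(f"pics/0_{n}.png",f["pixels"]);print(n,f["fovy"],f["cx"],f["cy"],np.round(f["pose"],3).tolist())
E
```

```text
total 12
drwxr-xr-x  3 agent agent 4096 Dec  6 06:56 .
drwxr-xr-x 23 root  root  4096 Dec  6 06:56 ..
drwxr-xr-x  2 agent agent 4096 Dec  6 06:56 pics
{'time': 0.0, 'joints': array([-1.30618474,  0.41187736, -0.01270165,  1.59703445,  0.00560857,
        1.13431814, -0.08221408]), 'joint_vel': array([ 0.00061931, -0.00222426,  0.0004505 ,  0.00054309,  0.00279672,
       -0.0015616 ,  0.00046788]), 'tau': array([ 4.58397171e-04, -5.87956631e+01,  6.42240308e-01, -2.91063863e+01,
       -5.37407084e-02,  1.83179561e-02,  1.14061986e-04]), 'tool_pos': array([0.20406018, 0.5901648 , 0.19492715]), 'tool_rot': array([-0.96165973,  1.34972227,  0.95995599]), 'force': array([-0.04288566,  0.18104863,  0.56134781]), 'wrist_torque': array([-0.04712206,  0.01281881, -0.02253494]), 'opening': 0.08783346231254603}
scene 52.898095601367196 325.65602510228484 236.89961085463244 [[-0.092, 0.644, -0.759, 1.304], [0.996, 0.049, -0.08, -0.024], [-0.014, -0.763, -0.646, 0.668], [0.0, 0.0, 0.0, 1.0]]
top 51.52211475337401 326.9111077247258 236.83067433424603 [[-0.004, -0.995, 0.099, 0.506], [-1.0, 0.006, 0.019, -0.13], [-0.02, -0.099, -0.995, 1.11], [0.0, 0.0, 0.0, 1.0]]
wrist 68.15436278210555 317.6948675599669 242.6021500631948 [[0.327, 0.905, 0.271, 0.131], [0.945, -0.313, -0.096, 0.616], [-0.002, 0.287, -0.958, 0.384], [0.0, 0.0, 0.0, 1.0]]
```

View pics/0_scene.png

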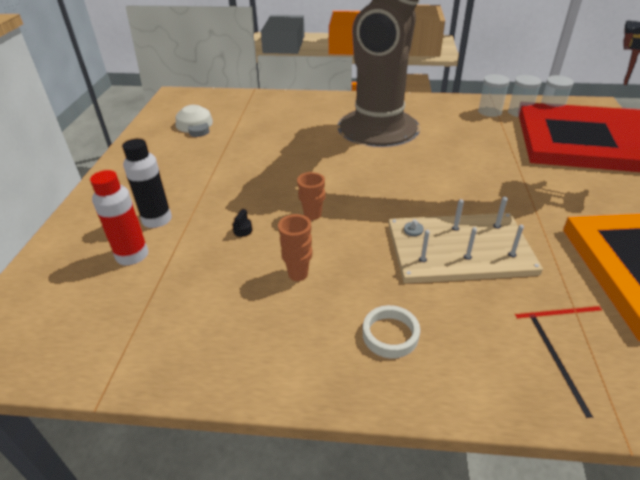

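View pics/0_top.png

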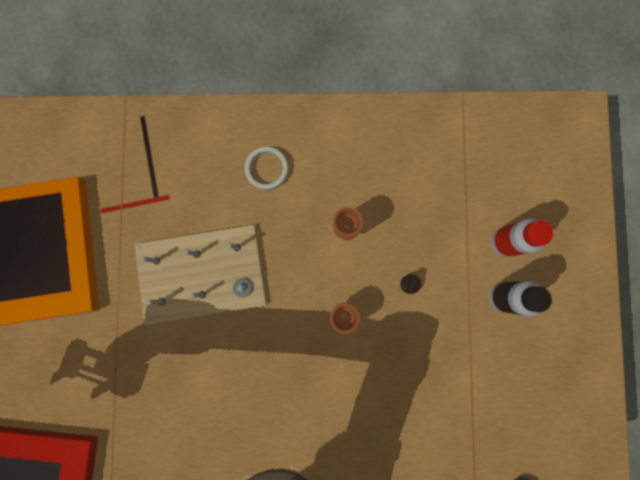

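View pics/0_wrist.png

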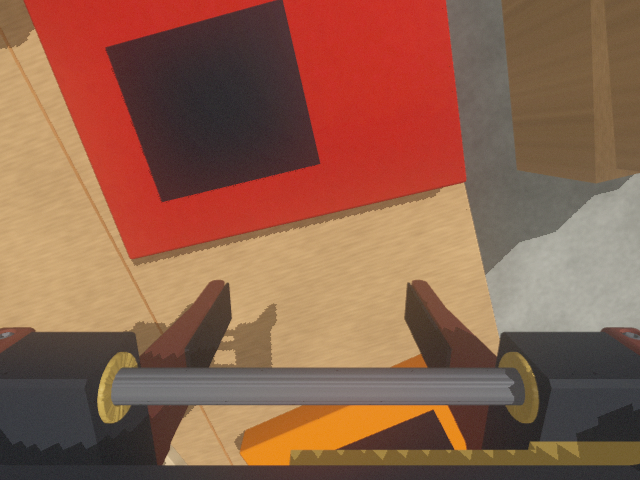

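```bash
python3 - <<'E'
from h import *
for n in ["top","scene"]:
    f=grab_frame(n)
    zs=dict(rod0=.018,rod1=.018,rod2=.018,rod3=.018,rod4=.018,shaft=.028,turn_knob=0,pot_a1=0,stand=0,tape_roll=0,spray_can1=0)
    for k,z in zs.items():
        r=tip_of(f,k)
        print(n,k,[(np.round(d["location"],1).tolist(),round(d["conf"],2),np.round(onplane(f,d["location"],z)[:2],4).tolist()) for d in r[:5]])
    for k in ["pot_a1","turn_knob"]:
        r=search_frame(f,k); print(n,k,[(np.round(d["extent"],1).tolist(),round(d["conf"],2)) for d in r[:6]])
    c=cv2.resize(f["pixels"][190:350,130:450] if n=="top" else f["pixels"][150:310,220:540],None,fx=2.5,fy=2.5,interpolation=cv2.INTER_CUBIC)
    cv2.imwrite(f"pics/1_{n}.png",c)
E
```

```text
top rod0 [([159.6, 302.4], 0.88, [0.4717, 0.2591]), ([235.9, 247.8], 0.83, [0.5908, 0.0928]), ([203.9, 295.2], 0.82, [0.487, 0.1618]), ([156.2, 260.6], 0.62, [0.5634, 0.2694])]
top rod1 [([159.6, 302.4], 0.88, [0.4717, 0.2591]), ([235.9, 247.8], 0.83, [0.5908, 0.0928]), ([203.9, 295.2], 0.82, [0.487, 0.1618]), ([156.2, 260.6], 0.62, [0.5634, 0.2694])]
top rod2 [([159.6, 302.4], 0.88, [0.4717, 0.2591]), ([235.9, 247.8], 0.83, [0.5908, 0.0928]), ([203.9, 295.2], 0.82, [0.487, 0.1618]), ([156.2, 260.6], 0.62, [0.5634, 0.2694])]
top rod3 [([159.6, 302.4], 0.88, [0.4717, 0.2591]), ([235.9, 247.8], 0.83, [0.5908, 0.0928]), ([203.9, 295.2], 0.82, [0.487, 0.1618]), ([156.2, 260.6], 0.62, [0.5634, 0.2694])]
top rod4 [([159.6, 302.4], 0.88, [0.4717, 0.2591]), ([235.9, 247.8], 0.83, [0.5908, 0.0928]), ([203.9, 295.2], 0.82, [0.487, 0.1618]), ([156.2, 260.6], 0.62, [0.5634, 0.2694])]
top shaft [([242.2, 288.7], 0.46, [0.5009, 0.0758])]
top turn_knob [([411.2, 280.9], 0.9, [0.5165, -0.2946])]
top pot_a1 [([351.0, 228.2], 0.87, [0.6349, -0.1623]), ([342.8, 228.7], 0.38, [0.6339, -0.1439]), ([345.2
[... 1714 characters left out ...]
87, -0.2891]), ([160.0, 219.4], 0.19, [0.4849, -0.4856])]
scene pot_a1 [([297.8, 273.0], 0.83, [0.6317, -0.1514]), ([297.0, 263.5], 0.83, [0.6047, -0.1567]), ([293.3, 250.4], 0.78, [0.566, -0.1699])]
scene stand [([157.5, 218.4], 0.71, [0.4818, -0.4926]), ([458.7, 249.4], 0.68, [0.5369, 0.1715])]
scene tape_roll []
scene spray_can1 [([131.5, 254.4], 0.65, [0.604, -0.5033]), ([157.0, 218.1], 0.6, [0.4808, -0.4942])]
scene pot_a1 [([294.1, 228.8, 34.1, 32.3], 0.79), ([297.0, 263.4, 33.6, 30.3], 0.77), ([295.9, 248.0, 38.2, 24.3], 0.7), ([241.9, 221.7, 19.7, 32.2], 0.67), ([309.5, 185.7, 30.8, 24.2], 0.28), ([313.8, 205.2, 27.8, 28.3], 0.22)]
scene turn_knob [([241.9, 222.1, 20.3, 32.1], 0.96)]
```

View pics/1_scene.png

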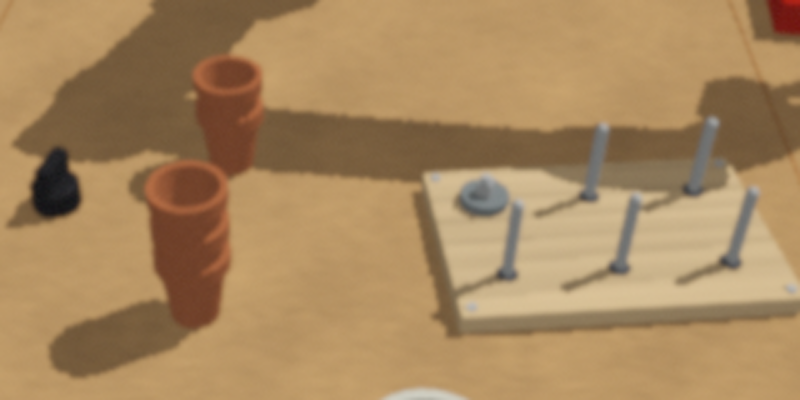

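View pics/1_top.png

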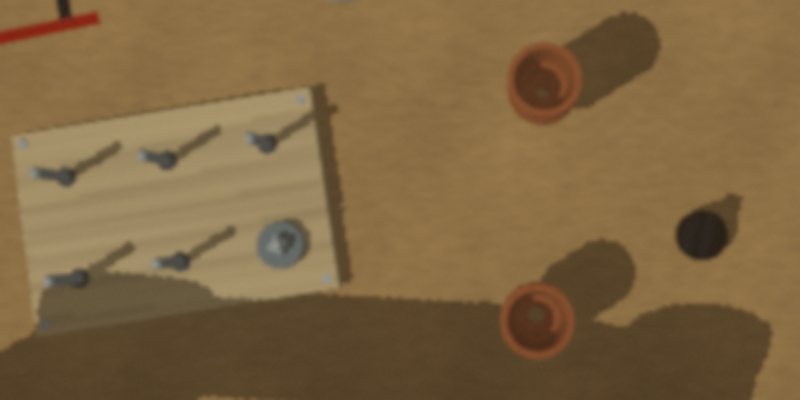

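```bash
cat >> h.py <<'E'
def Rt(psi):
    z=np.array([np.cos(psi),np.sin(psi),0]); x=np.array([0,0,-1.]); return np.column_stack([x,np.cross(z,x),z])
def plan(xyz,psideg,s=None):
    s=s or get_state(); Rc=R.from_rotvec(s["tool_rot"]).as_matrix(); p=np.array(s["tool_pos"])
    best=None
    for k in (0,180):
        rv=R.from_matrix(Rc.T@Rt(np.radians(psideg+k))).as_rotvec()
        if best is None or np.linalg.norm(rv)<np.linalg.norm(best[0]): best=(rv,Rt(np.radians(psideg+k)))
    d=best[1].T@(np.array(xyz)-p)
    print("turn",np.round(best[0],4),"deg",np.round(np.degrees(np.linalg.norm(best[0])),1),"then shift",np.round(d,4),"horiz",round(float(np.hypot(d[1],d[2])),3))
def psi(s):
    Rc=R.from_rotvec(s["tool_rot"]).as_matrix(); return np.degrees(np.arctan2(Rc[1,2],Rc[0,2])),Rc
E
python3 - <<'E'
from h import *
s=get_state();a,Rc=psi(s);print(a);print(np.round(Rc,3))
f=grab_frame("wrist")
T=np.array(f["pose"]); print("cam in tool",np.round(Rc.T@(T[:3,3]-s["tool_pos"]),4)); print(np.round(Rc.T@T[:3,:3],4))
print(proj(f,s["tool_pos"]))
for k in (-36,54,144,234):
    Rn=Rt(np.radians(k)); c=Rn@(Rc.T@(T[:3,3]-s["tool_pos"])); fw=Rn@Rc.T@T[:3,2]; print(k,np.round(c,3),np.round(fw,3))
plan([0.5,0.16,0.25],-36);plan([0.5,0.16,0.25],54)
E
```

```text
70.93305049626491
[[ 0.    -0.945  0.327]
 [ 0.     0.327  0.945]
 [-1.     0.     0.   ]]
cam in tool [-1.89e-01  7.78e-02 -1.00e-04]
[[ 4.000e-04 -2.871e-01  9.579e-01]
 [-8.000e-04 -9.579e-01 -2.871e-01]
 [ 1.000e+00 -6.000e-04 -6.000e-04]]
[318.14529616 277.88759229]
-36 [0.046 0.063 0.189] [-0.169 -0.232 -0.958]
54 [-0.063  0.046  0.189] [ 0.232 -0.169 -0.958]
144 [-0.046 -0.063  0.189] [ 0.169  0.232 -0.958]
234 [ 0.063 -0.046  0.189] [-0.232  0.169 -0.958]
turn [-1.2753  0.     -0.    ] deg 73.1 then shift [-0.0542  0.1746 -0.4925] horiz 0.522
turn [ 0.2955  0.     -0.    ] deg 16.9 then shift [-0.0542 -0.4925 -0.1746] horiz 0.522
```

Emit:
arm_command:
  steps:
    - [[0.148,0,0],[0,0,0],0.0]
    - [[0.148,0,0],[0,0,0],0.0]
    - [[0,0,0],[-0.007,-0.036,-0.012],0.0]
    - [[0,0,0],[-0.007,-0.036,-0.012],0.0]
    - [[0,0,0],[-0.007,-0.036,-0.012],0.0]
    - [[0,0,0],[-0.007,-0.036,-0.012],0.0]
    - [[0,0,0],[-0.007,-0.036,-0.012],0.0]
    - [[0,0,0],[-0.007,-0.036,-0.012],0.0]

```text
time: 2.4
tool_pos: [0.3373, 0.4041, 0.2382]
tool_rot: [-0.735, 1.443, 0.735]
force: [1.4, 0.3, 0.3]
opening: 0.088
```

Emit:
arm_command:
  steps:
    - [[0,0,0],[-0.007,-0.036,-0.012],0.0]
    - [[0,0,0],[-0.007,-0.036,-0.012],0.0]
    - [[0,0,0],[0,-0.036,-0.012],0.0]
    - [[0,0,0],[0,-0.036,-0.012],0.0]
    - [[0,0,0],[0,-0.036,-0.012],0.0]
    - [[0,0,0],[0,-0.036,-0.012],0.0]
    - [[0,0,0],[0,0,0],0.0]
    - [[0,0,0],[0,0,0],0.0]

```text
time: 3.2
tool_pos: [0.4691, 0.2197, 0.2518]
tool_rot: [-0.733, 1.443, 0.733]
force: [-0.6, 0.3, -0.9]
opening: 0.0877
```

```bash
python3 - <<'E'
from h import *
s=get_state();print(psi(s)[0])
f=grab_frame("wrist");cv2.imwrite("pics/2_wrist.png",f["pixels"])
for k,z in dict(rod0=.018,shaft=.028).items():
    r=tip_of(f,k)
    print(k,[(np.round(d["location"],1).tolist(),round(d["conf"],2),np.round(onplane(f,d["location"],z)[:2],4).tolist()) for d in r[:6]])
E
```

```text
53.85830147078066
rod0 [([345.0, 192.0], 0.93, [0.477, 0.2544]), ([292.0, 240.1], 0.92, [0.4872, 0.1671]), ([340.6, 286.1], 0.9, [0.5734, 0.1802]), ([394.7, 242.4], 0.88, [0.565, 0.2684]), ([293.3, 331.9], 0.84, [0.5905, 0.0904])]
shaft [([240.8, 291.1], 0.45, [0.5005, 0.0762])]
```

View pics/2_wrist.png

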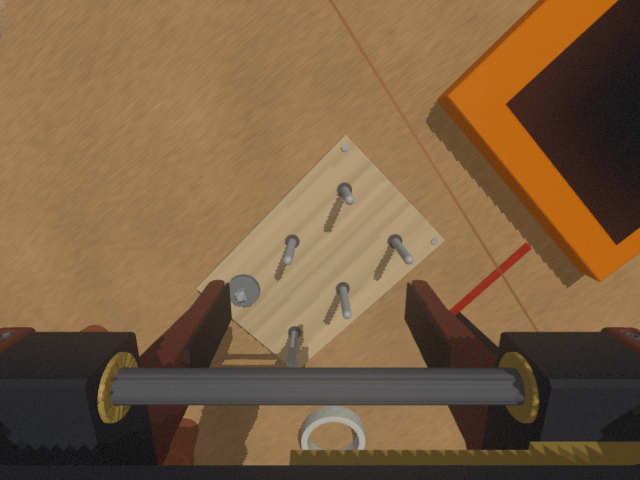

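```bash
python3 - <<'E'
import numpy as np
m=np.array([[45,90],[45,0],[45,-90],[-45,90],[-45,0],[-45,-90]])/1000.
def fit(m,w):
    mc,wc=m.mean(0),w.mean(0);H=(m-mc).T@(w-wc);a=np.arctan2(H[0,1]-H[1,0],H[0,0]+H[1,1]);Rm=np.array([[np.cos(a),-np.sin(a)],[np.sin(a),np.cos(a)]]);t=wc-Rm@mc
    return a,t,Rm
for w in ([[.565,.2684],[.5734,.1802],[.5905,.0904],[.477,.2544],[.4872,.1671],[.5005,.0762]],
 [[.5634,.2694],[.577,.18],[.5908,.0928],[.4717,.2591],[.487,.1618],[.5009,.0758]],[[.5711,.2733],[.5732,.1845],[.6001,.0879],[.4714,.2635],[.4841,.1657],[.5051,.0769]]):
    w=np.array(w);a,t,Rm=fit(m,w);print(np.degrees(a),np.round(t,4),"res mm",np.round((w-(m@Rm.T+t))*1000,1).tolist());print(np.round(m@Rm.T+t,4).tolist())
E
```

```text
8.117781564543067 [0.5323 0.1728] res mm [[0.9, 0.2], [-3.4, 1.1], [1.0, 0.4], [2.0, -1.1], [-0.5, 0.7], [0.1, -1.1]]
[[0.5641, 0.2682], [0.5768, 0.1791], [0.5895, 0.09], [0.475, 0.2555], [0.4877, 0.1664], [0.5004, 0.0773]]
9.094559487202549 [0.5318 0.1732] res mm [[1.4, 0.3], [0.8, -0.3], [0.3, 1.4], [-1.4, 4.2], [-0.4, -4.2], [-0.7, -1.4]]
[[0.562, 0.2691], [0.5762, 0.1803], [0.5905, 0.0914], [0.4731, 0.2549], [0.4874, 0.166], [0.5016, 0.0772]]
9.120278123061663 [0.5342 0.1753] res mm [[6.8, 2.0], [-5.4, 2.1], [7.2, -5.7], [-4.1, 6.5], [-5.6, -2.5], [1.1, -2.4]]
[[0.5643, 0.2713], [0.5786, 0.1824], [0.5929, 0.0936], [0.4755, 0.257], [0.4897, 0.1682], [0.504, 0.0793]]
```

```bash
python3 - <<'E'
from h import *
import pickle
f=grab_frame("wrist");pickle.dump({k:f[k] for k in ("pixels","fovy","cx","cy","pose")},open("f2.pkl","wb"))
c=cv2.resize(f["pixels"][125:355,190:450],None,fx=3,fy=3,interpolation=cv2.INTER_CUBIC)[:, :]
c=cv2.resize(f["pixels"][130:330,195:455],None,fx=3,fy=3,interpolation=cv2.INTER_CUBIC)
cv2.imwrite("pics/2_zoom.png",c)
E
```

```text
(no output)
```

View pics/2_zoom.png

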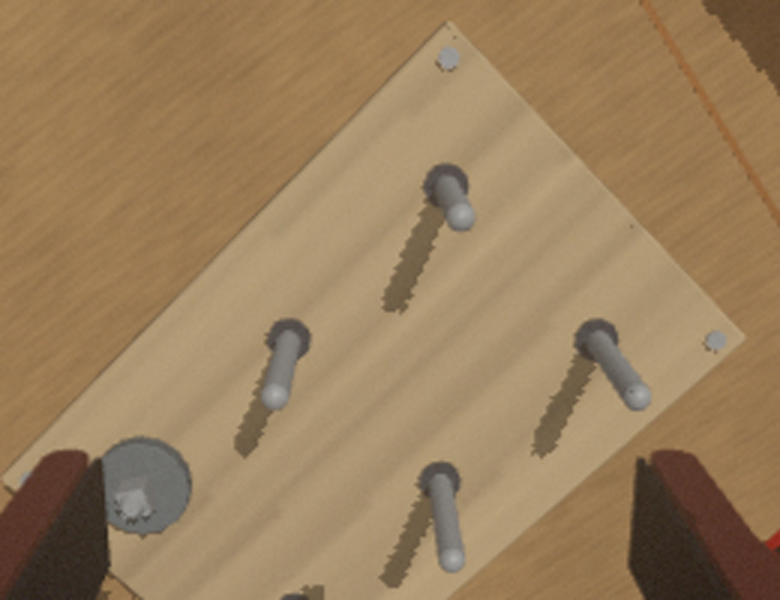

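```bash
python3 - <<'E'
from h import *
import pickle
from scipy.optimize import least_squares
f=pickle.load(open("f2.pkl","rb"))
obs=[((-45,90,88),(460,215)),((-45,0,88),(275,396)),((45,90,88),(638,396)),((45,0,88),(453,559)),
((-45,90,19),(447,187)),((-45,0,19),(290,341)),((45,90,19),(598,341)),((45,0,19),(440,483)),((-90,135,18),(449,20)),((90,135,18),(745,337)),((-90,-135,18),(2,478))]
P=np.array([o[0] for o in obs])/1000.;U=np.array([[195+o[1][0]/3,130+o[1][1]/3] for o in obs])
def model(q):
    c,s_=np.cos(q[2]),np.sin(q[2]);return [proj(f,(q[0]+c*p[0]-s_*p[1],q[1]+s_*p[0]+c*p[1],p[2])) for p in P]
r=least_squares(lambda q:(np.array(model(q))-U).ravel(),[.532,.173,.14]);print(r.x,np.degrees(r.x[2]));print(np.round(r.fun.reshape(-1,2),1).tolist())
c,s_=np.cos(r.x[2]),np.sin(r.x[2])
for m in ([45,90],[45,0],[45,-90],[-45,90],[-45,0],[-45,-90]):
    p=np.array(m)/1000;print(np.round([r.x[0]+c*p[0]-s_*p[1],r.x[1]+s_*p[0]+c*p[1]],4))
a=f["pixels"][260:330,215:275];cv2.imwrite("pics/2_shaft.png",cv2.resize(a,None,fx=8,fy=8,interpolation=cv2.INTER_CUBIC))
E
```

```text
[0.53345177 0.17335929 0.15937805] 9.131689784093929
[[0.2, 0.7], [0.2, 0.2], [-0.2, 0.0], [-0.2, -0.0], [-0.3, -0.3], [-0.2, -0.4], [-0.3, -0.5], [0.1, -0.6], [0.1, -0.4], [1.7, 0.6], [-1.2, 0.9]]
[0.5636 0.2694]
[0.5779 0.1805]
[0.5922 0.0916]
[0.4747 0.2551]
[0.489  0.1662]
[0.5033 0.0774]
```

View pics/2_shaft.png

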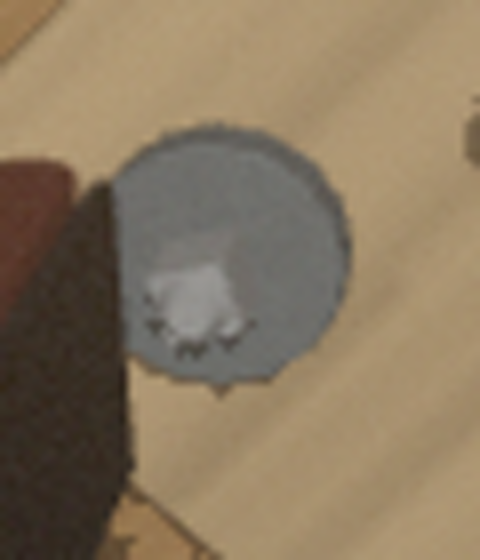

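Emit:
arm_command:
  steps:
    - [[0,0,0],[0.001,-0.0355,-0.0205],0.0]
    - [[0,0,0],[0.001,-0.0355,-0.0205],0.0]
    - [[0,0,0],[0.001,-0.0355,-0.0205],0.0]
    - [[0,0,0],[0.001,-0.0355,-0.0205],0.0]
    - [[0,0,0],[0.001,-0.0355,-0.0205],0.0]
    - [[0,0,0],[0.001,-0.0355,-0.0205],0.0]
    - [[0,0,0],[0.001,-0.0355,-0.0205],0.0]
    - [[0,0,0],[0.001,-0.0355,-0.0205],0.0]

```text
time: 4.2
tool_pos: [0.6028, -0.0795, 0.2437]
tool_rot: [-0.736, 1.442, 0.737]
force: [1.0, 0.5, -0.8]
opening: 0.0879
```

Emit:
arm_command:
  steps:
    - [[0,0,0],[0.001,-0.0355,-0.0205],0.0]
    - [[0,0,0],[0.001,-0.0355,-0.0205],0.0]
    - [[0,0,0],[0,0,0],0.0]
    - [[0,0,0],[0,0,0],0.0]

```text
time: 4.6
tool_pos: [0.6354, -0.1542, 0.241]
tool_rot: [-0.734, 1.444, 0.735]
force: [0.8, 0.8, -0.4]
opening: 0.0878
```

```bash
python3 - <<'E'
from h import *
import pickle
s=get_state();print(psi(s)[0],s["tool_pos"])
f=grab_frame("wrist");pickle.dump({k:f[k] for k in ("pixels","fovy","cx","cy","pose")},open("f3.pkl","wb"));cv2.imwrite("pics/3_wrist.png",f["pixels"])
E
```

```text
53.948140853750154 [ 0.63540685 -0.15417793  0.24102566]
```

View pics/3_wrist.png

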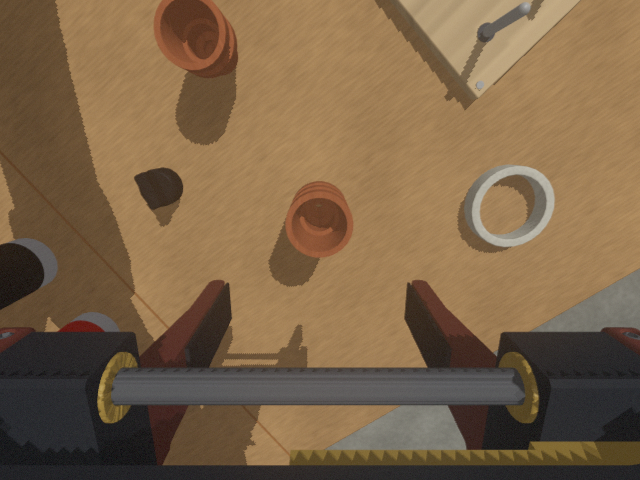

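```bash
cat >> h.py <<'E'
def circ(f,c,r,z,n=72):
    return np.array([proj(f,(c[0]+r*np.cos(t),c[1]+r*np.sin(t),z)) for t in np.linspace(0,2*np.pi,n,endpoint=False)])
def fitrim(f,c0,z,r=.030,tag=None,win=4.5):
    """register outer rim circle: colour-edge search along normals, robust fit"""
    from scipy.optimize import least_squares
    hsv=cv2.cvtColor(f["pixels"],cv2.COLOR_BGR2LAB).astype(np.float32); img=cv2.GaussianBlur(hsv,(0,0),0.8)
    c=np.array(c0,float)[:2]
    for it in range(6):
        P=circ(f,c,r,z); ctr=P.mean(0); N=(P-ctr)/np.linalg.norm(P-ctr,axis=1)[:,None]
        t=np.arange(-win,win+.01,.25); pts=[];w=[]
        for p,n in zip(P,N):
            q=(p+np.outer(t,n)).astype(np.float32)
            v=cv2.remap(img,q[None,:,0].copy(),q[None,:,1].copy(),cv2.INTER_LINEAR)[0]
            g=(v[:-4,1]-v[4:,1])  # a* falls outward
            k=g.argmax(); pts.append(p+n*t[k+2]); w.append(g[k])
        pts=np.array(pts);w=np.array(w);ok=w>0.4*np.median(w)
        def res(x):
            Q=circ(f,x,r,z); return (((Q-pts)*N).sum(1))[ok]
        s=least_squares(res,c,loss="soft_l1",f_scale=.5); c=s.x
    e=res(c)
    if tag:
        im=cv2.resize(f["pixels"],None,fx=4,fy=4,interpolation=cv2.INTER_CUBIC)
        cv2.polylines(im,[np.round(circ(f,c,r,z)*4+1.5).astype(int)],True,(0,255,0),1)
        m=np.round(P.mean(0)*4).astype(int); y0,x0=max(0,m[1]-220),max(0,m[0]-220); cv2.imwrite(tag,im[y0:y0+440,x0:x0+440])
    return c,float(np.sqrt(np.median(e**2))),int(ok.sum())
E
python3 - <<'E'
from h import *
import pickle
f=pickle.load(open("f3.pkl","rb"))
c0=onplane(f,(319.5,222),.126)[:2]; print(c0)
print(fitrim(f,c0,.126,tag="pics/3_fit.png"))
E
```

```text
[ 0.63179245 -0.14956447]
(array([ 0.63339184, -0.15146408]), 0.23866369302150986, 59)
```

View pics/3_fit.png

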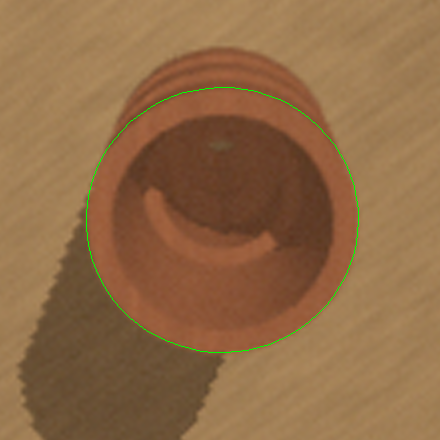

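Emit:
arm_command:
  steps:
    - [[0,0,0],[0.02,0.0032,0.001],0.0]
    - [[0,0,0],[0.03,0,0],0.0]
    - [[0,0,0],[0.03,0,0],0.0]
    - [[0,0,0],[0.025,0,0],0.0]
    - [[0,0,0],[0.015,0,0],0.0]
    - [[0,0,0],[0.011,0,0],0.0]
    - [[0,0,0],[0,0,0],0.0]
    - [[0,0,0],[0,0,0],0.0]

```text
time: 5.45
tool_pos: [0.634, -0.1515, 0.1117]
tool_rot: [-0.736, 1.442, 0.735]
force: [-0.6, -1.0, -0.5]
opening: 0.0876
```

Emit:
arm_command:
  steps:
    - [[0,0,0],[0.0015,0,0],0.15]
    - [[0,0,0],[0,0,0],0.25]
    - [[0,0,0],[0,0,0],0.6]
    - [[0,0,0],[0,0,0],0.6]
    - [[0,0,0],[0,0,0],0.6]
    - [[0,0,0],[0,0,0],0.6]
  grip_force: 25

```text
time: 6.05
tool_pos: [0.6334, -0.1517, 0.1093]
tool_rot: [-0.735, 1.443, 0.735]
force: [-0.1, 0.7, 0.3]
opening: 0.0431
```

```bash
python3 - <<'E'
from h import *
s=get_state();print(s["opening"],s["force"],s["tool_pos"])
f=grab_frame("wrist");cv2.imwrite("pics/4_wrist.png",f["pixels"])
print(get_state()["opening"])
E
```

```text
0.04312012560960609 [-0.10283234  0.66860273  0.32821022] [ 0.63342162 -0.15174195  0.10930489]
0.0394967599547136
```

View pics/4_wrist.png

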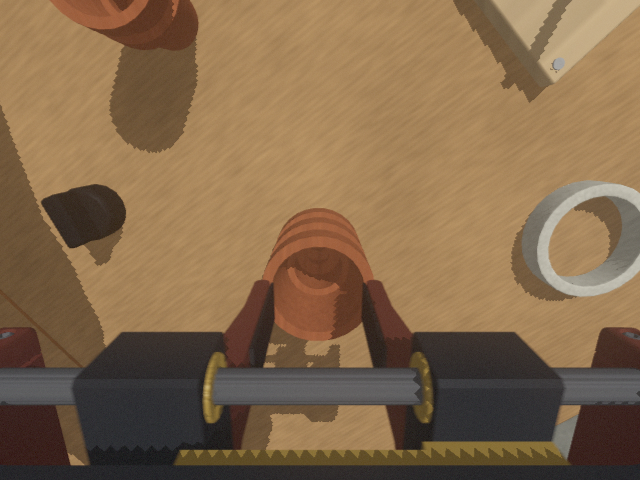

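Emit:
arm_command:
  steps:
    - [[0,0,0],[0,0,0],0.6]
    - [[0,0,0],[0,0,0],0.6]

```text
time: 6.3
tool_pos: [0.6334, -0.1517, 0.1092]
tool_rot: [-0.735, 1.443, 0.735]
force: [1.0, -0.4, 0.1]
opening: 0.0352
```

```bash
python3 - <<'E'
from h import *
f=grab_frame("wrist");cv2.imwrite("pics/5_wrist.png",cv2.resize(f["pixels"][180:360,200:440],None,fx=3,fy=3))
g=grab_frame("scene");cv2.imwrite("pics/5_scene.png",cv2.resize(g["pixels"][150:310,200:440],None,fx=3,fy=3,interpolation=cv2.INTER_CUBIC))
print(get_state()["opening"])
E
```

```text
0.03507165933455617
```

View pics/5_wrist.png

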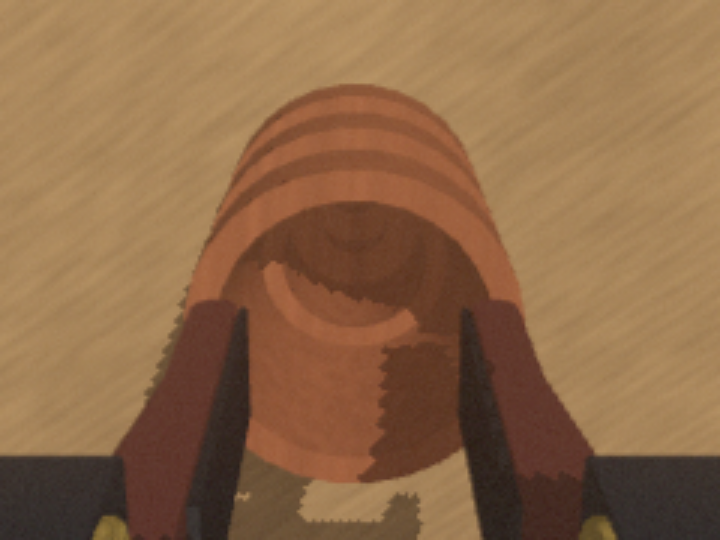

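View pics/5_scene.png

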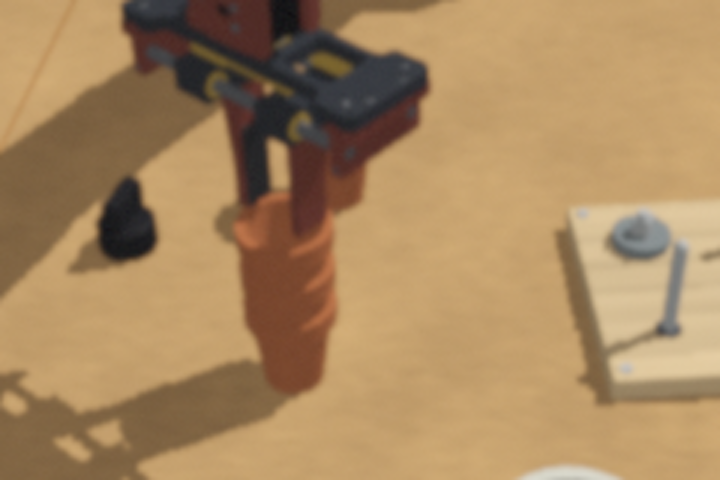

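```bash
python3 - <<'E'
from h import *
import pickle
f3=pickle.load(open("f3.pkl","rb"))
for z in (.126,.111,.096,.08):
    c0=onplane(f3,(319.5,222),z)[:2]
    print(z,[fitrim(f3,c0,z,r=r)[0:2] for r in (.028,.03,.032,.034)])
f=grab_frame("wrist")
im=f["pixels"].copy()
for z,col in ((.126,(0,255,0)),(.096,(255,0,0)),(.066,(0,0,255))):
    cv2.polylines(im,[np.round(circ(f,(.6334,-.1515),.03,z)).astype(int)],True,col,1)
cv2.imwrite("pics/6.png",cv2.resize(im[180:360,200:440],None,fx=3,fy=3))
im=f3["pixels"].copy()
for z,col in ((.126,(0,255,0)),(.096,(255,0,0)),(.066,(0,0,255))):
    cv2.polylines(im,[np.round(circ(f3,(.6334,-.1515),.03,z)).astype(int)],True,col,1)
cv2.imwrite("pics/6b.png",cv2.resize(im[150:280,240:400],None,fx=4,fy=4))
s=get_state(); print(proj(f,s["tool_pos"]), s["tool_pos"],f["pose"][:3,3])
E
```

```text
0.126 [(array([ 0.63535817, -0.15278398]), 1.1741068198124294), (array([ 0.63339184, -0.15146408]), 0.23866369302150986), (array([ 0.63127752, -0.14984068]), 1.4952752380855494), (array([ 0.63202997, -0.14718039]), 0.9889406932768021)]
0.111 [(array([ 0.63530141, -0.14958593]), 2.4846156321132518), (array([ 0.6378074 , -0.15452927]), 0.7815342560772388), (array([ 0.63595116, -0.1531625 ]), 0.5064256131307532), (array([ 0.63383882, -0.15175186]), 1.8442171880851421)]
0.096 [(array([ 0.62842425, -0.14770341]), 0.5626985929205445), (array([ 0.64237969, -0.1576819 ]), 1.4689808711796095), (array([ 0.64026343, -0.15634032]), 0.7391076175012017), (array([ 0.6383923 , -0.15501426]), 0.7990770303597308)]
0.08 [(array([ 0.63270784, -0.1454251 ]), 1.8456681485929307), (array([ 0.63182483, -0.15004206]), 0.6523055672181866), (array([ 0.64491284, -0.1597443 ]), 1.3563894132874084), (array([ 0.64302412, -0.15835985]), 0.27049287378646664)]
[317.49367577 277.8899703 ] [ 0.63340377 -0.15174602  0.1092239 ] [ 0.57064353 -0.10580875  0.29823102]
```

View pics/6.png

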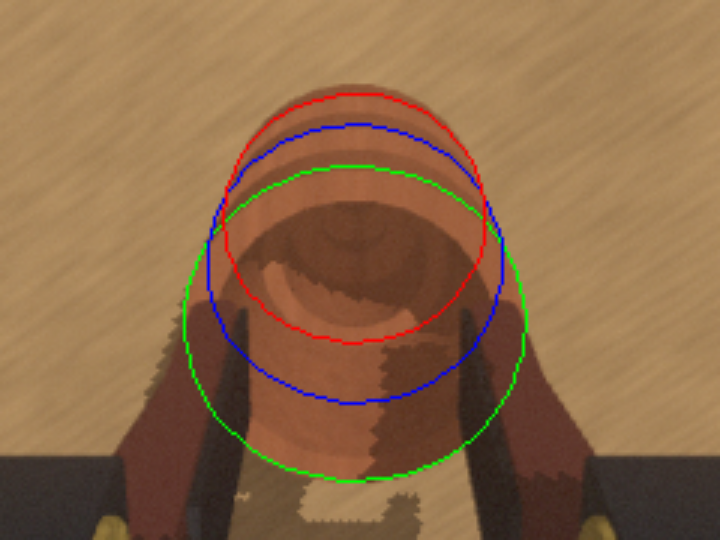

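View pics/6b.png

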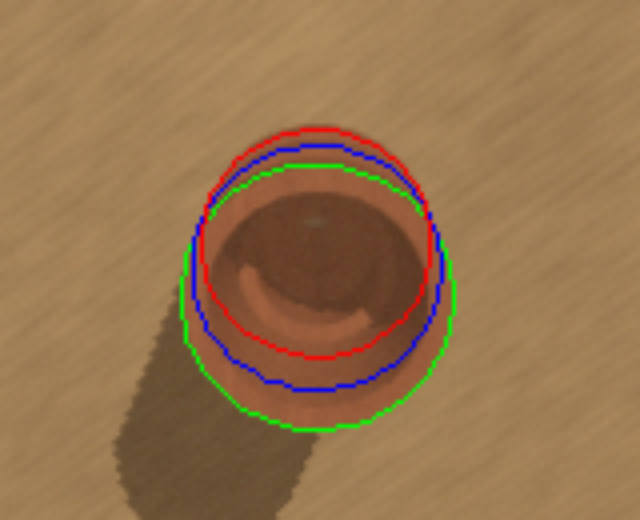

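```bash
python3 - <<'E'
from h import *
f=grab_frame("scene");s=get_state();a,Rc=psi(s);im=cv2.resize(f["pixels"][150:310,200:440],None,fx=3,fy=3,interpolation=cv2.INTER_CUBIC)
for x,col in ((.008,(0,255,0)),(-.03,(255,0,0))):
    for sg in (1,-1):
        for yy in (-.01,.01):
          q=[proj(f,s["tool_pos"]+Rc@np.array([x,yy,sg*w])) for w in (.0175,.031)]
          for u in q: cv2.circle(im,tuple(np.round((u-[200,150])*3+1).astype(int).tolist()),3,col,-1)
for z in (.126,.096): cv2.polylines(im,[np.round((circ(f,(.6334,-.1515),.03,z)-[200,150])*3+1).astype(int)],True,(255,255,0),1)
cv2.imwrite("pics/7.png",im)
E
```

```text
(no output)
```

View pics/7.png

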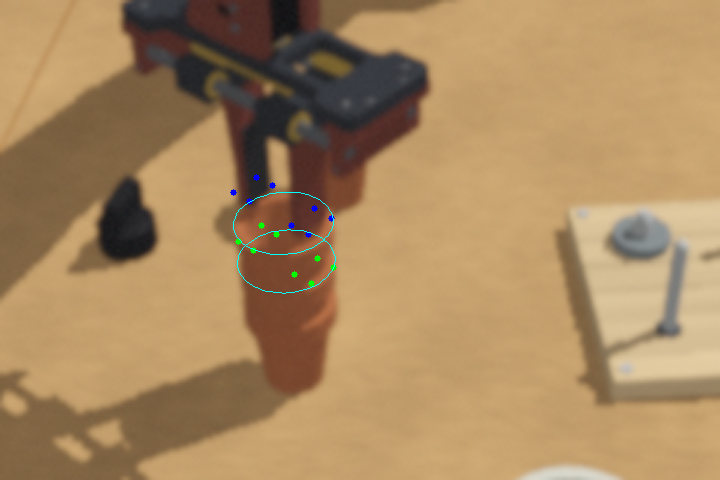

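The pictures show the fingertips about 28 mm behind the reported TCP, not 8 mm ahead of it. Both the wrist and scene views put the tips above the rim. I'll open, go lower, and check this by looking again.

Emit:
arm_command:
  steps:
    - [[0,0,0],[0,0,0],0.0]
    - [[0,0,0],[0,0,0],0.0]
    - [[0,0,0],[0,0,0],0.0]
    - [[0,0,0],[0,0,0],0.0]
    - [[0,0,0],[0,0,0],0.0]
    - [[0,0,0],[0,0,0],0.0]
    - [[0,0,0],[0,0,0],0.0]

```text
time: 7.2
tool_pos: [0.6334, -0.1517, 0.1092]
tool_rot: [-0.735, 1.443, 0.735]
force: [0.2, 0.5, -0.4]
opening: 0.0865
```

Emit:
arm_command:
  steps:
    - [[0,0,0],[0.01,0,0],0.0]
    - [[0,0,0],[0.01,0,0],0.0]
    - [[0,0,0],[0.01,0,0],0.0]
    - [[0,0,0],[0,0,0],0.0]
    - [[0,0,0],[0,0,0],0.0]

```text
time: 7.7
tool_pos: [0.6331, -0.1518, 0.0786]
tool_rot: [-0.734, 1.444, 0.735]
force: [0.1, 0.3, -0.0]
opening: 0.0875
```

```bash
python3 - <<'E'
from h import *
f=grab_frame("wrist");s=get_state();a,Rc=psi(s);print(s["tool_pos"],s["force"],s["opening"])
im=f["pixels"].copy();im=cv2.resize(im[160:360,180:460],None,fx=2.8,fy=2.8,interpolation=cv2.INTER_CUBIC)
for sg in (1,-1):
  for yy in (-.01,.01):
    u=proj(f,s["tool_pos"]+Rc@np.array([-.028,yy,sg*s["opening"]/2])); cv2.circle(im,tuple(np.round((u-[180,160])*2.8+1).astype(int).tolist()),3,(0,255,0),-1)
cv2.imwrite("pics/8.png",im)
E
```

```text
[ 0.63341538 -0.15187881  0.07911402] [ 0.4794111  -0.85967583  0.04897749] 0.08764287536291727
```

View pics/8.png

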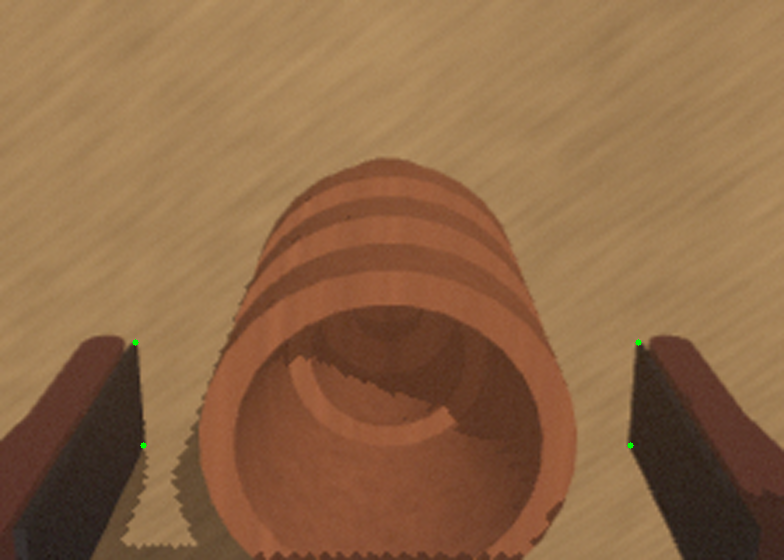

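Emit:
arm_command:
  steps:
    - [[0,0,0],[0.003,0,0],0.15]
    - [[0,0,0],[0,0,0],0.25]
    - [[0,0,0],[0,0,0],0.6]
    - [[0,0,0],[0,0,0],0.6]
    - [[0,0,0],[0,0,0],0.6]
    - [[0,0,0],[0,0,0],0.6]
  grip_force: 25

```text
time: 8.35
tool_pos: [0.6335, -0.1517, 0.0764]
tool_rot: [-0.735, 1.443, 0.735]
force: [-0.1, 0.1, 1.3]
opening: 0.0607
```

Emit:
arm_command:
  steps:
    - [[0,0,0],[-0.001,0,0],0.6]
    - [[0,0,0],[-0.002,0,0],0.6]
    - [[0,0,0],[-0.002,0,0],0.6]
    - [[0,0,0],[-0.003,0,0],0.6]
    - [[0,0,0],[-0.003,0,0],0.6]
    - [[0,0,0],[-0.004,0,0],0.6]
    - [[0,0,0],[0,0,0],0.6]

```text
time: 9.05
tool_pos: [0.6338, -0.1519, 0.092]
tool_rot: [-0.735, 1.442, 0.734]
force: [0.2, -0.4, -1.3]
opening: 0.0606
```

```bash
python3 - <<'E'
from h import *
s=get_state();print(s["tool_pos"],s["force"],s["opening"])
f=grab_frame("wrist");g=grab_frame("scene")
a=cv2.resize(f["pixels"][160:360,200:440],None,fx=2,fy=2);b=cv2.resize(g["pixels"][190:310,240:350],None,fx=3.333,fy=3.333,interpolation=cv2.INTER_CUBIC)
cv2.imwrite("pics/9.png",np.hstack([a,cv2.resize(b,(300,400))]))
E
```

```text
[ 0.63380202 -0.151886    0.09199634] [ 0.18898117 -0.44251688 -1.31247403] 0.06059837274964993
```

View pics/9.png

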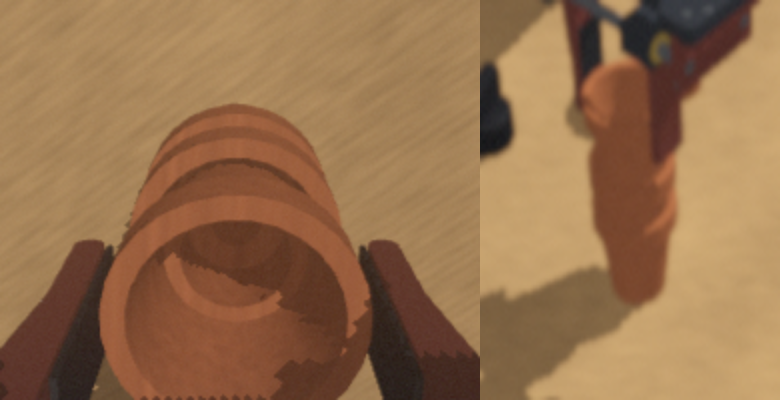

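```bash
cat >> h.py <<'E'
def held(tag=None,rimoff=.050):
    f=grab_frame("wrist"); s=get_state(); a,Rc=psi(s)
    z=s["tool_pos"][2]+rimoff
    c,e,n=fitrim(f,s["tool_pos"][:2],z,tag=tag,win=6)
    d=Rc.T@np.array([c[0]-s["tool_pos"][0],c[1]-s["tool_pos"][1],0])
    print("held pot world",np.round(c,4),"tool yz",np.round(d[1:],4),"rms",round(e,2),n,"tcp",np.round(s["tool_pos"],4),"psi",round(a,2)); return c,s
E
python3 - <<'E'
from h import *
held("pics/10.png")
E
```

```text
held pot world [ 0.6334 -0.1516] tool yz [0.     0.0001] rms 0.47 52 tcp [ 0.6334 -0.1517  0.0912] psi 53.97
```

View pics/10.png

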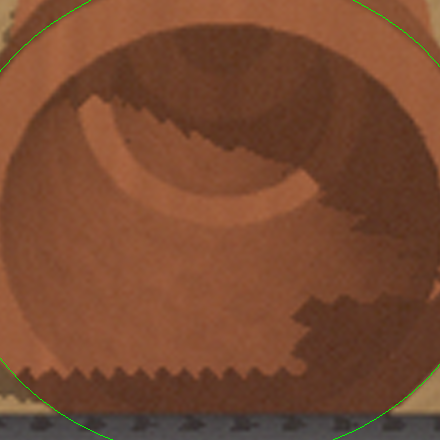

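Emit:
arm_command:
  steps:
    - [[0,0,0],[-0.03,0,0],0.6]
    - [[0,0,0],[-0.035,0,0],0.6]
    - [[0,0,0],[0,0.0147,0.0144],0.6]
    - [[0,0,0],[0,0.0294,0.0288],0.6]
    - [[0,0,0],[0,0.0294,0.0288],0.6]
    - [[0,0,0],[0,0.0294,0.0288],0.6]
    - [[0,0,0],[0,0.0294,0.0288],0.6]
    - [[0,0,0],[0,0.0294,0.0288],0.6]

```text
time: 10.0
tool_pos: [0.5952, 0.073, 0.1562]
tool_rot: [-0.735, 1.443, 0.735]
force: [1.3, 0.8, -2.5]
opening: 0.0607
```

Emit:
arm_command:
  steps:
    - [[0,0,0],[0,0.0147,0.0144],0.6]
    - [[0,0,0],[0,0,0],0.6]
    - [[0,0,0],[0,0,0],0.6]

```text
time: 10.3
tool_pos: [0.5923, 0.0915, 0.1562]
tool_rot: [-0.736, 1.443, 0.735]
force: [0.2, -1.3, -1.1]
opening: 0.061
```

```bash
cat >> h.py <<'E'
RODS=[[.5636,.2694],[.5779,.1805],[.5922,.0916],[.4747,.2551],[.489,.1662],[.5033,.0774]]
E
python3 - <<'E'
from h import *
c,s=held(); plan(RODS[2]+[.15],54)
E
```

```text
held pot world [0.5902 0.0932] tool yz [0.0035 0.001 ] rms 2.32 62 tcp [0.5925 0.0904 0.1562] psi 53.91
turn [-0.0015 -0.0006  0.0006] deg 0.1 then shift [0.0062 0.001  0.0008] horiz 0.001
```

Emit:
arm_command:
  steps:
    - [[0,0,0],[0.02,0,0],0.6]
    - [[0,0,0],[0.018,0,0],0.6]
    - [[0,0,0],[0.006,0,0],0.6]
    - [[0,0,0],[0.006,0,0],0.6]
    - [[0,0,0],[0.006,0,0],0.6]
    - [[0,0,0],[0,0,0],0.6]

```text
time: 10.95
tool_pos: [0.5923, 0.0914, 0.0999]
tool_rot: [-0.734, 1.444, 0.734]
force: [-0.9, 0.6, -2.3]
opening: 0.061
```

Emit:
arm_command:
  steps:
    - [[0,0,0],[0.01,0,0],0.6]
    - [[0,0,0],[0.012,0,0],0.6]
    - [[0,0,0],[0.012,0,0],0.6]
    - [[0,0,0],[0.012,0,0],0.6]
    - [[0,0,0],[0.01,0,0],0.6]
    - [[0,0,0],[0.006,0,0],0.6]
    - [[0,0,0],[0,0,0],0.6]

```text
time: 11.65
tool_pos: [0.5917, 0.0916, 0.0371]
tool_rot: [-0.735, 1.445, 0.735]
force: [0.4, -0.8, -1.0]
opening: 0.061
```

```bash
python3 - <<'E'
from h import *
print(get_state()["force"])
f=grab_frame("wrist");g=grab_frame("scene")
a=f["pixels"][100:400,120:520];b=cv2.resize(g["pixels"][170:310,380:560],None,fx=2.15,fy=2.15,interpolation=cv2.INTER_CUBIC)
cv2.imwrite("pics/11.png",np.hstack([a,cv2.resize(b,(386,300))]))
E
```

```text
[ 0.35891509 -0.78212893 -1.02852754]
```

View pics/11.png

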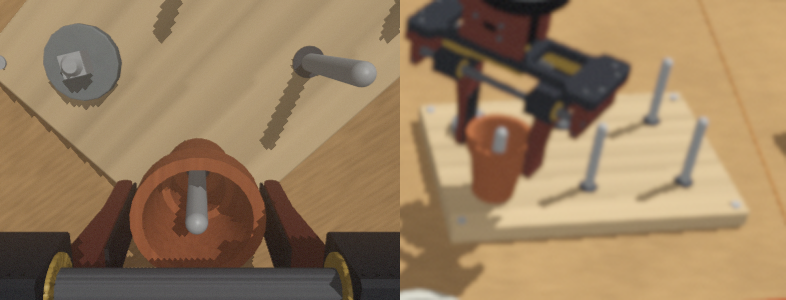

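Emit:
arm_command:
  steps:
    - [[0,0,0],[0.002,0,0],0.6]
    - [[0,0,0],[0.001,0,0],0.6]
    - [[0,0,0],[0.001,0,0],0.6]
    - [[0,0,0],[0,0,0],0.6]

```text
time: 12.15
tool_pos: [0.5923, 0.0918, 0.0343]
tool_rot: [-0.735, 1.443, 0.735]
force: [0.4, 0.6, -2.1]
opening: 0.0607
```

```bash
python3 - <<'E'
from h import *
print(get_state()["force"])
import pickle
f=grab_frame("wrist");pickle.dump({k:f[k] for k in ("pixels","fovy","cx","cy","pose")},open("f_shaft.pkl","wb"))
cv2.imwrite("pics/12.png",cv2.resize(f["pixels"][110:220,150:260],None,fx=5,fy=5,interpolation=cv2.INTER_CUBIC))
E
```

```text
[ 0.41388112  0.64496038 -2.13523708]
```

View pics/12.png

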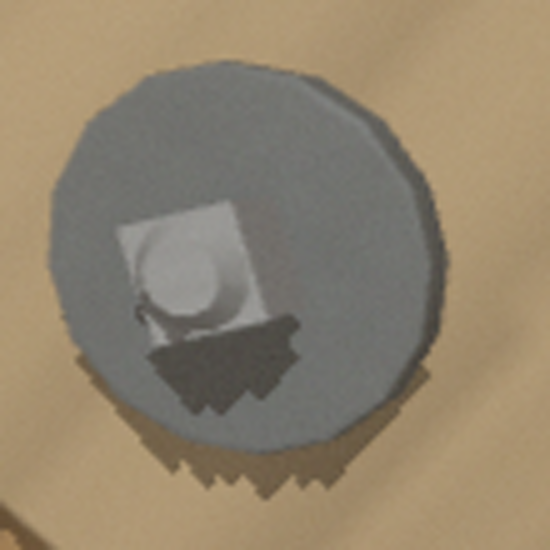

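Emit:
arm_command:
  steps:
    - [[0,0,0],[0.001,0,0],0.6]
    - [[0,0,0],[0.001,0,0],0.6]
    - [[0,0,0],[0,0,0],0.6]

```text
time: 12.5
tool_pos: [0.5931, 0.0916, 0.0337]
tool_rot: [-0.735, 1.441, 0.734]
force: [-3.1, -1.4, 11.3]
opening: 0.0605
```

```bash
python3 - <<'E'
from h import *
import pickle
f=pickle.load(open("f_shaft.pkl","rb"))
q=np.array([onplane(f,(150+u/5-.4,110+v/5-.4),.042)[:2] for u,v in ((118,227),(232,201),(270,316),(155,350))])
print(np.round(q,4).tolist(),q.mean(0),"sides mm",[round(float(np.linalg.norm(q[i]-q[(i+1)%4])*1000),1) for i in range(4)])
print([round(float(np.degrees(np.arctan2(*(q[(i+1)%4]-q[i])[::-1]))%90),1) for i in range(4)])
E
```

```text
[[0.4945, 0.0744], [0.4993, 0.0852], [0.51, 0.0808], [0.5057, 0.0692]] [0.50238672 0.07741772] sides mm [11.8, 11.5, 12.4, 12.3]
[66.1, 67.6, 69.8, 64.8]
```

Emit:
arm_command:
  steps:
    - [[0,0,0],[-0.0005,0,0],0.3]
    - [[0,0,0],[0,0,0],0.1]
    - [[0,0,0],[0,0,0],0.0]
    - [[0,0,0],[0,0,0],0.0]
    - [[0,0,0],[-0.02,0,0],0.0]
    - [[0,0,0],[-0.03,0,0],0.0]
    - [[0,0,0],[-0.04,0,0],0.0]
    - [[0,0,0],[-0.04,-0.01,-0.01],0.0]

```text
time: 13.3
tool_pos: [0.5939, 0.0798, 0.1635]
tool_rot: [-0.736, 1.443, 0.738]
force: [0.8, 0.5, -0.2]
opening: 0.0882
```

```bash
python3 - <<'E'
from h import *
print(get_state()["tool_pos"]);plan([.6334,-.1515,.17],54)
f=grab_frame("wrist");cv2.imwrite("pics/13.png",f["pixels"])
E
```

```text
[0.59390637 0.07976154 0.1634744 ]
turn [ 0.0025 -0.0004 -0.0015] deg 0.2 then shift [-0.0065 -0.1679 -0.1639] horiz 0.235
```

View pics/13.png

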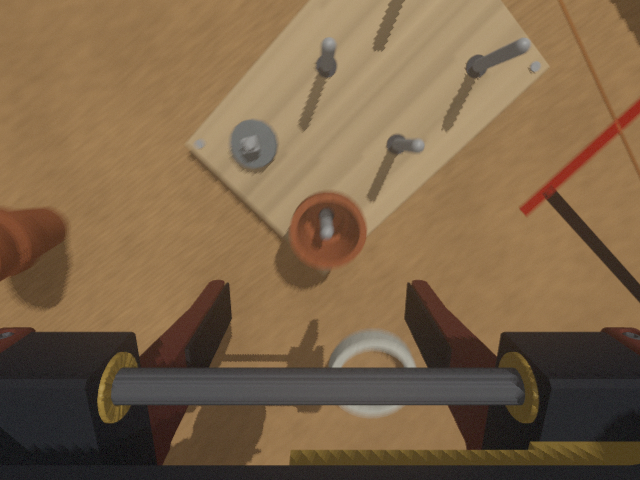

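Emit:
arm_command:
  steps:
    - [[0,0,0],[-0.006,-0.028,-0.0273],0.0]
    - [[0,0,0],[0,-0.028,-0.0273],0.0]
    - [[0,0,0],[0,-0.028,-0.0273],0.0]
    - [[0,0,0],[0,-0.028,-0.0273],0.0]
    - [[0,0,0],[0,-0.028,-0.0273],0.0]
    - [[0,0,0],[0,-0.028,-0.0273],0.0]
    - [[0,0,0],[0,0,0],0.0]
    - [[0,0,0],[0,0,0],0.0]

```text
time: 14.15
tool_pos: [0.6337, -0.1547, 0.1682]
tool_rot: [-0.733, 1.444, 0.733]
force: [0.3, 0.5, 0.1]
opening: 0.088
```

```bash
python3 - <<'E'
from h import *
f=grab_frame("wrist");c,e,n=fitrim(f,(.6334,-.1515),.096,tag="pics/14.png",win=6);print(c,e,n);plan([c[0],c[1],.0465],54)
E
```

```text
[ 0.63320841 -0.15119063] 0.47689225391168916 66
turn [-0.0007  0.0001 -0.001 ] deg 0.1 then shift [0.1217 0.0016 0.001 ] horiz 0.002
```

View pics/14.png

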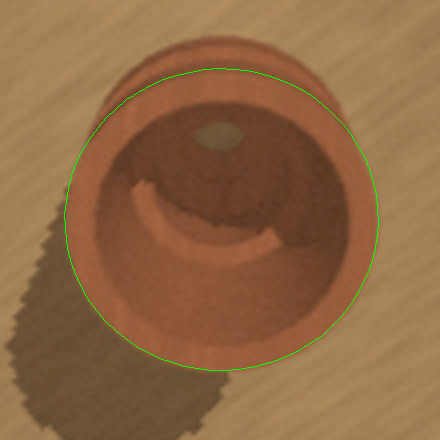

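Emit:
arm_command:
  steps:
    - [[0,0,0],[0.03,0.0016,0.001],0.0]
    - [[0,0,0],[0.03,0,0],0.0]
    - [[0,0,0],[0.03,0,0],0.0]
    - [[0,0,0],[0.02,0,0],0.0]
    - [[0,0,0],[0.0117,0,0],0.0]
    - [[0,0,0],[0,0,0],0.0]
    - [[0,0,0],[0,0,0],0.1]

```text
time: 14.9
tool_pos: [0.634, -0.1511, 0.0478]
tool_rot: [-0.736, 1.442, 0.735]
force: [0.1, 0.2, 0.2]
opening: 0.0829
```

Emit:
arm_command:
  steps:
    - [[0,0,0],[0,0,0],0.25]
    - [[0,0,0],[0,0,0],0.6]
    - [[0,0,0],[0,0,0],0.6]
    - [[0,0,0],[0,0,0],0.6]

```text
time: 15.3
tool_pos: [0.634, -0.1519, 0.048]
tool_rot: [-0.735, 1.442, 0.734]
force: [-0.6, 0.3, 4.5]
opening: 0.0607
```

Emit:
arm_command:
  steps:
    - [[0,0,0],[-0.001,0,0],0.6]
    - [[0,0,0],[-0.002,0,0],0.6]
    - [[0,0,0],[-0.002,0,0],0.6]
    - [[0,0,0],[-0.003,0,0],0.6]
    - [[0,0,0],[-0.003,0,0],0.6]
    - [[0,0,0],[-0.004,0,0],0.6]
    - [[0,0,0],[0,0,0],0.6]

```text
time: 16.0
tool_pos: [0.6338, -0.1519, 0.0627]
tool_rot: [-0.735, 1.442, 0.734]
force: [0.5, 0.1, -1.0]
opening: 0.0609
```

```bash
cat >> h.py <<'E'
def peek(tag,x0=240,y0=190):
    s=get_state();print(np.round(s["tool_pos"],4),np.round(s["force"],1),s["opening"])
    f=grab_frame("wrist");g=grab_frame("scene")
    a=cv2.resize(f["pixels"][160:360,200:440],None,fx=2,fy=2);b=cv2.resize(g["pixels"][y0:y0+120,x0:x0+90],(300,400),interpolation=cv2.INTER_CUBIC)
    cv2.imwrite(tag,np.hstack([a,b]))
E
python3 - <<'E'
from h import *
peek("pics/15.png",250)
E
```

```text
[ 0.6338 -0.1519  0.0627] [ 0.5  0.1 -1. ] 0.06086454558360527
```

View pics/15.png

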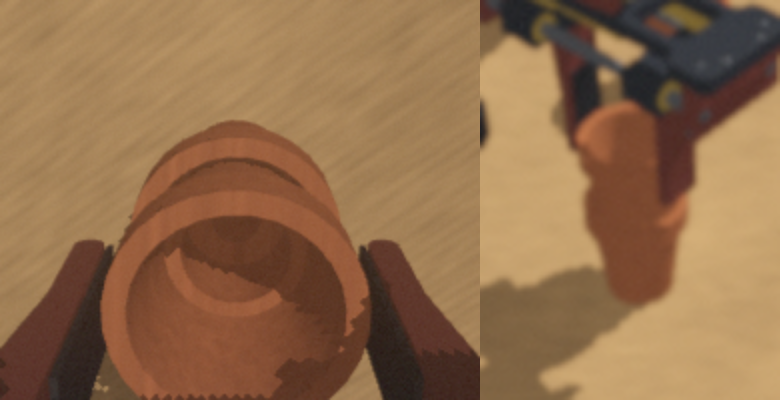

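Emit:
arm_command:
  steps:
    - [[0,0,0],[-0.03,0,0],0.6]
    - [[0,0,0],[-0.035,0,0],0.6]
    - [[0,0,0],[-0.033,0.01,0.01],0.6]
    - [[0,0,0],[0,0.03,0.0294],0.6]
    - [[0,0,0],[0,0.03,0.0294],0.6]
    - [[0,0,0],[0,0.03,0.0294],0.6]
    - [[0,0,0],[0,0.03,0.0294],0.6]
    - [[0,0,0],[0,0.03,0.0294],0.6]

```text
time: 16.9
tool_pos: [0.5957, 0.0709, 0.16]
tool_rot: [-0.735, 1.443, 0.735]
force: [0.6, 0.5, -1.4]
opening: 0.0607
```

Emit:
arm_command:
  steps:
    - [[0,0,0],[0,0.03,0.0294],0.6]
    - [[0,0,0],[0,0.03,0.0294],0.6]
    - [[0,0,0],[0,0.0207,0.0201],0.6]
    - [[0,0,0],[0,0,0],0.6]
    - [[0,0,0],[0,0,0],0.6]

```text
time: 17.4
tool_pos: [0.5772, 0.181, 0.1598]
tool_rot: [-0.736, 1.443, 0.736]
force: [0.3, 0.1, -0.4]
opening: 0.0611
```

```bash
python3 - <<'E'
from h import *
plan(RODS[1]+[.036],54)
E
```

```text
turn [ 0.0012 -0.0006  0.0001] deg 0.1 then shift [ 0.1238 -0.0009  0.    ] horiz 0.001
```

Emit:
arm_command:
  steps:
    - [[0,0,0],[0.02,-0.0006,0],0.6]
    - [[0,0,0],[0.02,0,0],0.6]
    - [[0,0,0],[0.006,0,0],0.6]
    - [[0,0,0],[0.006,0,0],0.6]
    - [[0,0,0],[0.006,0,0],0.6]
    - [[0,0,0],[0,0,0],0.6]

```text
time: 18.0
tool_pos: [0.578, 0.1798, 0.1018]
tool_rot: [-0.734, 1.444, 0.734]
force: [0.1, 0.8, -1.9]
opening: 0.0608
```

Emit:
arm_command:
  steps:
    - [[0,0,0],[0.01,0,0],0.6]
    - [[0,0,0],[0.012,0,0],0.6]
    - [[0,0,0],[0.012,0,0],0.6]
    - [[0,0,0],[0.012,0,0],0.6]
    - [[0,0,0],[0.01,0,0],0.6]
    - [[0,0,0],[0.006,0,0],0.6]
    - [[0,0,0],[0.002,0,0],0.6]
    - [[0,0,0],[0,0,0],0.6]

```text
time: 18.8
tool_pos: [0.5779, 0.1802, 0.0378]
tool_rot: [-0.735, 1.443, 0.735]
force: [-0.3, 0.0, -1.6]
opening: 0.061
```

Emit:
arm_command:
  steps:
    - [[0,0,0],[0.001,0,0],0.6]
    - [[0,0,0],[0.001,0,0],0.6]
    - [[0,0,0],[0,0,0],0.6]

```text
time: 19.1
tool_pos: [0.5781, 0.1804, 0.0363]
tool_rot: [-0.735, 1.442, 0.735]
force: [-0.2, 0.4, -2.6]
opening: 0.0611
```

Emit:
arm_command:
  steps:
    - [[0,0,0],[0.001,0,0],0.6]
    - [[0,0,0],[0.0005,0,0],0.6]
    - [[0,0,0],[0,0,0],0.6]

```text
time: 19.4
tool_pos: [0.5784, 0.1803, 0.0356]
tool_rot: [-0.734, 1.442, 0.735]
force: [-1.9, -1.1, 7.3]
opening: 0.0612
```

Emit:
arm_command:
  steps:
    - [[0,0,0],[-0.0005,0,0],0.3]
    - [[0,0,0],[0,0,0],0.1]
    - [[0,0,0],[0,0,0],0.0]
    - [[0,0,0],[0,0,0],0.0]
    - [[0,0,0],[-0.02,0,0],0.0]
    - [[0,0,0],[-0.03,0,0],0.0]
    - [[0,0,0],[-0.04,0,0],0.0]
    - [[0,0,0],[-0.03,-0.01,-0.01],0.0]

```text
time: 20.2
tool_pos: [0.5802, 0.1684, 0.1569]
tool_rot: [-0.736, 1.441, 0.738]
force: [0.8, 0.7, -0.5]
opening: 0.088
```

Emit:
arm_command:
  steps:
    - [[0,0,0],[0,-0.03,-0.0294],0.0]
    - [[0,0,0],[0,-0.03,-0.0294],0.0]
    - [[0,0,0],[0,-0.03,-0.0294],0.0]
    - [[0,0,0],[0,-0.03,-0.0294],0.0]
    - [[0,0,0],[0,-0.03,-0.0294],0.0]
    - [[0,0,0],[0,-0.03,-0.0294],0.0]
    - [[0,0,0],[0,-0.03,-0.0294],0.0]
    - [[0,0,0],[0,-0.0207,-0.0201],0.0]

```text
time: 21.0
tool_pos: [0.6337, -0.1558, 0.1551]
tool_rot: [-0.734, 1.444, 0.732]
force: [-0.4, -1.1, 0.4]
opening: 0.0874
```

Emit:
arm_command:
  steps:
    - [[0,0,0],[0.02,0,0],0.0]
    - [[0,0,0],[0,0,0],0.0]

```text
time: 21.2
tool_pos: [0.6322, -0.1529, 0.1326]
tool_rot: [-0.732, 1.447, 0.735]
force: [-0.3, 0.6, -1.1]
opening: 0.0881
```

```bash
python3 - <<'E'
from h import *
f=grab_frame("wrist");c,e,n=fitrim(f,(.6334,-.1515),.066,tag="pics/16.png",win=6);print(c,e,n);plan([c[0],c[1],.018],54)
g=grab_frame("top");cv2.imwrite("pics/16_top.png",g["pixels"])
E
```

```text
[ 0.63309671 -0.15119076] 0.4716627724981817 72
turn [-0.0008 -0.0011 -0.0027] deg 0.2 then shift [0.1158 0.0002 0.0006] horiz 0.001
```

View pics/16.png

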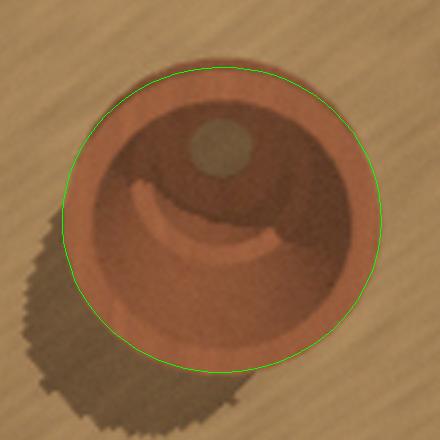

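View pics/16_top.png

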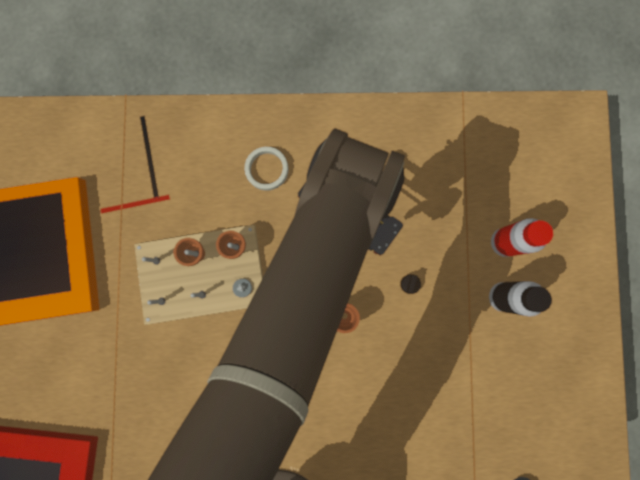

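Emit:
arm_command:
  steps:
    - [[0,0,0],[0.03,0.0002,0.0005],0.0]
    - [[0,0,0],[0.03,0,0],0.0]
    - [[0,0,0],[0.03,0,0],0.0]
    - [[0,0,0],[0.016,0,0],0.0]
    - [[0,0,0],[0.0095,0,0],0.0]
    - [[0,0,0],[0,0,0],0.0]
    - [[0,0,0],[0,0,0],0.1]

```text
time: 22.0
tool_pos: [0.6349, -0.1517, 0.0208]
tool_rot: [-0.736, 1.442, 0.734]
force: [0.3, -0.7, 0.1]
opening: 0.0829
```

Emit:
arm_command:
  steps:
    - [[0,0,0],[0,0,0],0.25]
    - [[0,0,0],[0,0,0],0.6]
    - [[0,0,0],[0,0,0],0.6]
    - [[0,0,0],[0,0,0],0.6]
    - [[0,0,0],[0,0,0],0.6]

```text
time: 22.5
tool_pos: [0.6346, -0.1518, 0.0203]
tool_rot: [-0.735, 1.442, 0.734]
force: [0.2, -0.5, 5.2]
opening: 0.0608
```

Emit:
arm_command:
  steps:
    - [[0,0,0],[-0.005,0,0],0.6]
    - [[0,0,0],[-0.02,0,0],0.6]
    - [[0,0,0],[-0.03,0,0],0.6]
    - [[0,0,0],[-0.035,0,0],0.6]
    - [[0,0,0],[-0.035,0,0],0.6]
    - [[0,0,0],[-0.015,0,0],0.6]
    - [[0,0,0],[0,0,0],0.6]

```text
time: 23.2
tool_pos: [0.6351, -0.1518, 0.1614]
tool_rot: [-0.736, 1.44, 0.733]
force: [0.8, -0.6, -3.0]
opening: 0.0609
```

```bash
python3 - <<'E'
from h import *
plan(RODS[0]+[.16],54);held(rimoff=.048)
E
```

```text
turn [-0.0004  0.0018  0.003 ] deg 0.2 then shift [0.0014 0.3054 0.2988] horiz 0.427
held pot world [ 0.633  -0.1504] tool yz [0.0014 0.0002] rms 1.5 65 tcp [ 0.634  -0.1514  0.1593] psi 53.98
```

Emit:
arm_command:
  steps:
    - [[0,0,0],[0,0.014,0.0138],0.6]
    - [[0,0,0],[0,0.029,0.0285],0.6]
    - [[0,0,0],[0,0.029,0.0285],0.6]
    - [[0,0,0],[0,0.029,0.0285],0.6]
    - [[0,0,0],[0,0.029,0.0285],0.6]
    - [[0,0,0],[0,0.029,0.0285],0.6]
    - [[0,0,0],[0,0.029,0.0285],0.6]
    - [[0,0,0],[0,0.029,0.0285],0.6]

```text
time: 24.05
tool_pos: [0.582, 0.15, 0.1569]
tool_rot: [-0.735, 1.447, 0.736]
force: [0.8, -0.7, -1.7]
opening: 0.0609
```

Emit:
arm_command:
  steps:
    - [[0,0,0],[0,0.029,0.0285],0.6]
    - [[0,0,0],[0,0.029,0.0285],0.6]
    - [[0,0,0],[0,0.029,0.0285],0.6]
    - [[0,0,0],[0,0,0],0.6]
    - [[0,0,0],[0,0,0],0.6]

```text
time: 24.55
tool_pos: [0.5622, 0.2696, 0.1568]
tool_rot: [-0.738, 1.446, 0.737]
force: [0.8, -1.2, -0.2]
opening: 0.0605
```

```bash
python3 - <<'E'
from h import *
plan(RODS[0]+[.038],54);c,s=held(rimoff=.0457,tag="pics/17.png")
E
```

```text
turn [ 0.0024 -0.0039 -0.0014] deg 0.3 then shift [ 0.1188 -0.0013  0.0007] horiz 0.001
held pot world [0.5604 0.271 ] tool yz [0.0039 0.001 ] rms 1.31 66 tcp [0.563  0.2679 0.1574] psi 53.99
```

View pics/17.png

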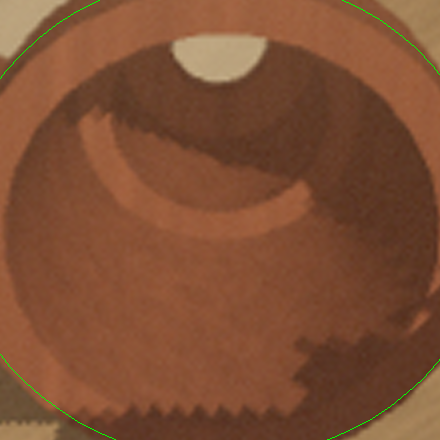

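Emit:
arm_command:
  steps:
    - [[0,0,0],[0.02,-0.002,0.0005],0.6]
    - [[0,0,0],[0.018,0,0],0.6]
    - [[0,0,0],[0.006,0,0],0.6]
    - [[0,0,0],[0.006,0,0],0.6]
    - [[0,0,0],[0.006,0,0],0.6]
    - [[0,0,0],[0,0,0],0.6]

```text
time: 25.2
tool_pos: [0.5657, 0.2677, 0.1031]
tool_rot: [-0.735, 1.444, 0.734]
force: [-0.3, -0.7, -1.4]
opening: 0.0607
```

```bash
python3 - <<'E'
from h import *
peek("pics/18.png",460,140)
E
```

```text
[0.5657 0.2677 0.1031] [-0.3 -0.7 -1.4] 0.06070644375250116
```

View pics/18.png

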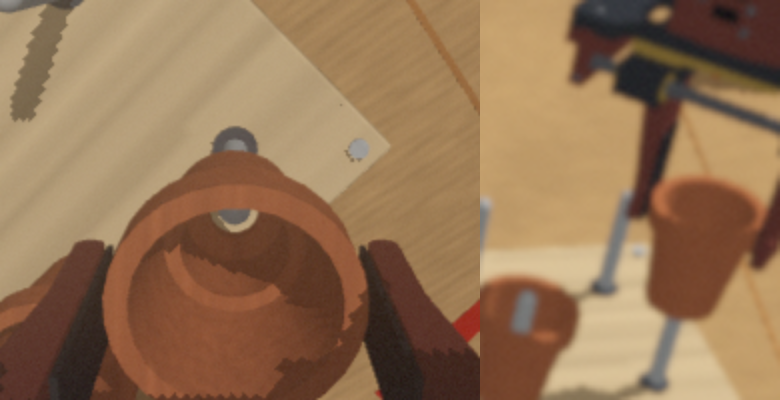

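Emit:
arm_command:
  steps:
    - [[0,0,0],[0.008,0,0],0.6]
    - [[0,0,0],[0.012,0,0],0.6]
    - [[0,0,0],[0.012,0,0],0.6]
    - [[0,0,0],[0.012,0,0],0.6]
    - [[0,0,0],[0.012,0,0],0.6]
    - [[0,0,0],[0.006,0,0],0.6]
    - [[0,0,0],[0.001,0,0],0.6]
    - [[0,0,0],[0,0,0],0.6]

```text
time: 26.1
tool_pos: [0.5659, 0.268, 0.0404]
tool_rot: [-0.735, 1.443, 0.735]
force: [0.5, 0.5, -0.7]
opening: 0.0609
```

Emit:
arm_command:
  steps:
    - [[0,0,0],[0.0015,0,0],0.6]
    - [[0,0,0],[0.001,0,0],0.6]
    - [[0,0,0],[0,0,0],0.6]

```text
time: 26.4
tool_pos: [0.5661, 0.2683, 0.0384]
tool_rot: [-0.735, 1.442, 0.735]
force: [-1.2, -0.1, 0.1]
opening: 0.0603
```

Emit:
arm_command:
  steps:
    - [[0,0,0],[0.001,0,0],0.6]
    - [[0,0,0],[0.0003,0,0],0.6]
    - [[0,0,0],[0,0,0],0.6]

```text
time: 26.7
tool_pos: [0.5665, 0.2681, 0.0383]
tool_rot: [-0.734, 1.442, 0.735]
force: [-2.4, -2.3, 9.0]
opening: 0.0603
```

Emit:
arm_command:
  steps:
    - [[0,0,0],[-0.0005,0,0],0.3]
    - [[0,0,0],[0,0,0],0.1]
    - [[0,0,0],[0,0,0],0.0]
    - [[0,0,0],[0,0,0],0.0]
    - [[0,0,0],[-0.02,0,0],0.0]
    - [[0,0,0],[-0.03,0,0],0.0]
    - [[0,0,0],[-0.04,0,0],0.0]
    - [[0,0,0],[-0.04,0,0],0.0]

```text
time: 27.5
tool_pos: [0.5654, 0.2679, 0.1681]
tool_rot: [-0.735, 1.444, 0.735]
force: [1.1, 1.4, 0.4]
opening: 0.0878
```

```bash
python3 - <<'E'
from h import *
g=grab_frame("top");c=onplane(g,(344.8,318),.096);print(c,fitrim(g,c,.096,win=3));plan([c[0],c[1],.18],54)
E
```

```text
[ 0.44164908 -0.14537074  0.096     ] (array([ 0.44227805, -0.14429856]), 0.23611776561231523, 72)
turn [-0.001   0.0079  0.0034] deg 0.5 then shift [-0.0045 -0.1407 -0.4101] horiz 0.434
```

Emit:
arm_command:
  steps:
    - [[0,0,0],[-0.003,-0.006,-0.018],0.0]
    - [[0,0,0],[-0.002,-0.0128,-0.0373],0.0]
    - [[0,0,0],[0,-0.0128,-0.0373],0.0]
    - [[0,0,0],[0,-0.0128,-0.0373],0.0]
    - [[0,0,0],[0,-0.0128,-0.0373],0.0]
    - [[0,0,0],[0,-0.0128,-0.0373],0.0]
    - [[0,0,0],[0,-0.0128,-0.0373],0.0]
    - [[0,0,0],[0,-0.0128,-0.0373],0.0]

```text
time: 28.35
tool_pos: [0.4768, -0.0161, 0.1712]
tool_rot: [-0.734, 1.445, 0.735]
force: [0.5, -0.2, -0.0]
opening: 0.088
```

Emit:
arm_command:
  steps:
    - [[0,0,0],[0,-0.0128,-0.0373],0.0]
    - [[0,0,0],[0,-0.0128,-0.0373],0.0]
    - [[0,0,0],[0,-0.0128,-0.0373],0.0]
    - [[0,0,0],[0,-0.0067,-0.0193],0.0]
    - [[0,0,0],[0,0,0],0.0]
    - [[0,0,0],[0,0,0],0.0]

```text
time: 28.95
tool_pos: [0.4373, -0.1464, 0.1715]
tool_rot: [-0.733, 1.444, 0.735]
force: [-0.5, -0.0, -0.7]
opening: 0.0877
```

```bash
python3 - <<'E'
from h import *
f=grab_frame("wrist");cv2.imwrite("pics/19w.png",f["pixels"])
c,e,n=fitrim(f,(.4423,-.1443),.096,tag="pics/19.png",win=6);print(c,e,n);plan([c[0],c[1],.0475],54)
E
```

```text
[ 0.4409259  -0.14492269] 0.3097267155337024 64
turn [-0.0001 -0.0002 -0.0011] deg 0.1 then shift [ 0.1241 -0.0021  0.0025] horiz 0.003
```

View pics/19w.png

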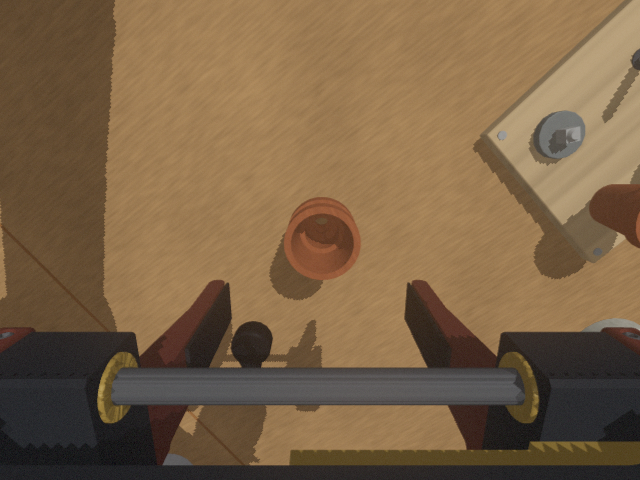

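View pics/19.png

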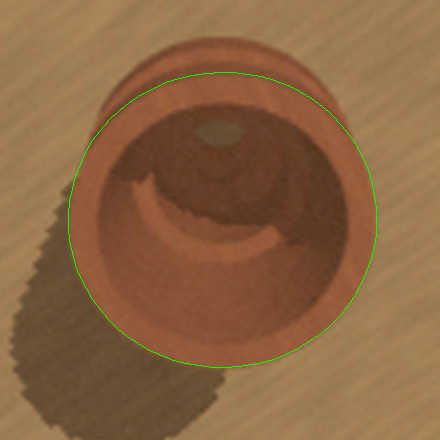

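Emit:
arm_command:
  steps:
    - [[0,0,0],[0.02,-0.002,0.0023],0.0]
    - [[0,0,0],[0.03,0,0],0.0]
    - [[0,0,0],[0.03,0,0],0.0]
    - [[0,0,0],[0.027,0,0],0.0]
    - [[0,0,0],[0.016,0,0],0.0]
    - [[0,0,0],[0,0,0],0.0]
    - [[0,0,0],[0,0,0],0.1]

```text
time: 29.7
tool_pos: [0.4413, -0.145, 0.0492]
tool_rot: [-0.735, 1.443, 0.736]
force: [-0.2, -0.1, -0.1]
opening: 0.0829
```

Emit:
arm_command:
  steps:
    - [[0,0,0],[0,0,0],0.25]
    - [[0,0,0],[0,0,0],0.6]
    - [[0,0,0],[0,0,0],0.6]
    - [[0,0,0],[0,0,0],0.6]
    - [[0,0,0],[0,0,0],0.6]

```text
time: 30.2
tool_pos: [0.442, -0.1459, 0.0499]
tool_rot: [-0.735, 1.441, 0.734]
force: [-0.1, -0.2, 7.0]
opening: 0.061
```

Emit:
arm_command:
  steps:
    - [[0,0,0],[-0.001,0,0],0.6]
    - [[0,0,0],[-0.002,0,0],0.6]
    - [[0,0,0],[-0.002,0,0],0.6]
    - [[0,0,0],[-0.003,0,0],0.6]
    - [[0,0,0],[-0.003,0,0],0.6]
    - [[0,0,0],[-0.004,0,0],0.6]
    - [[0,0,0],[0,0,0],0.6]

```text
time: 30.9
tool_pos: [0.4416, -0.1459, 0.0648]
tool_rot: [-0.735, 1.442, 0.734]
force: [0.7, 0.3, -1.2]
opening: 0.0611
```

```bash
python3 - <<'E'
from h import *
peek("pics/20.png",270,140)
E
```

```text
[ 0.4416 -0.1459  0.0648] [ 0.7  0.3 -1.2] 0.06108040521585536
```

View pics/20.png

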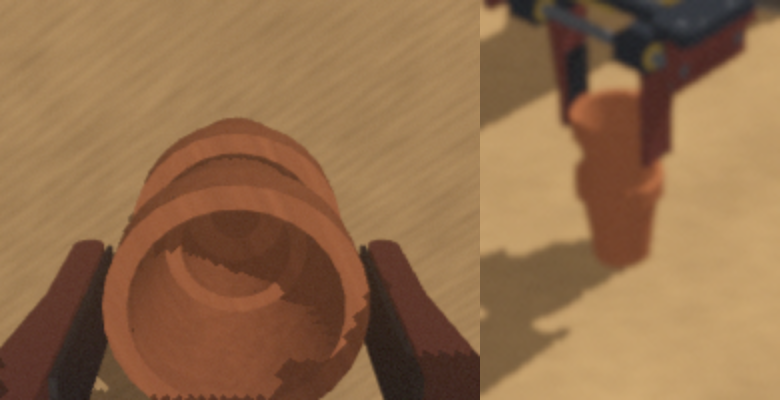

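Emit:
arm_command:
  steps:
    - [[0,0,0],[-0.03,0,0],0.6]
    - [[0,0,0],[-0.035,0,0],0.6]
    - [[0,0,0],[-0.03,0.0104,0.0172],0.6]
    - [[0,0,0],[0,0.0208,0.0344],0.6]
    - [[0,0,0],[0,0.0208,0.0344],0.6]
    - [[0,0,0],[0,0.0208,0.0344],0.6]
    - [[0,0,0],[0,0.0208,0.0344],0.6]
    - [[0,0,0],[0,0.0208,0.0344],0.6]

```text
time: 31.8
tool_pos: [0.4598, 0.0761, 0.1593]
tool_rot: [-0.734, 1.443, 0.735]
force: [1.2, -0.7, -2.1]
opening: 0.0612
```

Emit:
arm_command:
  steps:
    - [[0,0,0],[0,0.0208,0.0344],0.6]
    - [[0,0,0],[0,0.0208,0.0344],0.6]
    - [[0,0,0],[0,0.0208,0.0344],0.6]
    - [[0,0,0],[0,0.0208,0.0344],0.6]
    - [[0,0,0],[0,0.0104,0.0172],0.6]
    - [[0,0,0],[0,0,0],0.6]
    - [[0,0,0],[0,0,0],0.6]

```text
time: 32.5
tool_pos: [0.4752, 0.2536, 0.1588]
tool_rot: [-0.736, 1.444, 0.734]
force: [-0.6, -1.0, -1.2]
opening: 0.0609
```

```bash
python3 - <<'E'
from h import *
plan([.4756,.2545,.038],54)
E
```

```text
turn [-0.0007 -0.0016  0.0003] deg 0.1 then shift [0.1208 0.0002 0.001 ] horiz 0.001
```

Emit:
arm_command:
  steps:
    - [[0,0,0],[0.02,0.0002,0.0008],0.6]
    - [[0,0,0],[0.018,0,0],0.6]
    - [[0,0,0],[0.006,0,0],0.6]
    - [[0,0,0],[0.006,0,0],0.6]
    - [[0,0,0],[0.006,0,0],0.6]
    - [[0,0,0],[0,0,0],0.6]

```text
time: 33.1
tool_pos: [0.4756, 0.255, 0.103]
tool_rot: [-0.734, 1.444, 0.734]
force: [-0.0, -0.8, -1.0]
opening: 0.0613
```

Emit:
arm_command:
  steps:
    - [[0,0,0],[0.008,0,0],0.6]
    - [[0,0,0],[0.012,0,0],0.6]
    - [[0,0,0],[0.012,0,0],0.6]
    - [[0,0,0],[0.012,0,0],0.6]
    - [[0,0,0],[0.012,0,0],0.6]
    - [[0,0,0],[0.006,0,0],0.6]
    - [[0,0,0],[0.001,0,0],0.6]
    - [[0,0,0],[0,0,0],0.6]

```text
time: 33.9
tool_pos: [0.4758, 0.2555, 0.0401]
tool_rot: [-0.735, 1.443, 0.735]
force: [0.3, 0.3, -1.7]
opening: 0.0612
```

Emit:
arm_command:
  steps:
    - [[0,0,0],[0.0015,0,0],0.6]
    - [[0,0,0],[0.001,0,0],0.6]
    - [[0,0,0],[0,0,0],0.6]

```text
time: 34.2
tool_pos: [0.4758, 0.2556, 0.038]
tool_rot: [-0.735, 1.443, 0.735]
force: [0.0, -0.2, -0.8]
opening: 0.0609
```

Emit:
arm_command:
  steps:
    - [[0,0,0],[0.001,0,0],0.6]
    - [[0,0,0],[0.0005,0,0],0.6]
    - [[0,0,0],[0,0,0],0.6]

```text
time: 34.5
tool_pos: [0.476, 0.2557, 0.0376]
tool_rot: [-0.734, 1.442, 0.735]
force: [-4.2, -1.4, 11.8]
opening: 0.0608
```

Emit:
arm_command:
  steps:
    - [[0,0,0],[-0.0005,0,0],0.3]
    - [[0,0,0],[0,0,0],0.1]
    - [[0,0,0],[0,0,0],0.0]
    - [[0,0,0],[0,0,0],0.0]
    - [[0,0,0],[-0.02,0,0],0.0]
    - [[0,0,0],[-0.03,0,0],0.0]
    - [[0,0,0],[-0.04,0,0],0.0]
    - [[0,0,0],[-0.03,-0.0104,-0.0172],0.0]

```text
time: 35.3
tool_pos: [0.4742, 0.2378, 0.1585]
tool_rot: [-0.737, 1.44, 0.738]
force: [1.3, 0.4, 0.1]
opening: 0.088
```

Emit:
arm_command:
  steps:
    - [[0,0,0],[0,-0.0208,-0.0344],0.0]
    - [[0,0,0],[0,-0.0208,-0.0344],0.0]
    - [[0,0,0],[0,-0.0208,-0.0344],0.0]
    - [[0,0,0],[0,-0.0208,-0.0344],0.0]
    - [[0,0,0],[0,-0.0208,-0.0344],0.0]
    - [[0,0,0],[0,-0.0208,-0.0344],0.0]
    - [[0,0,0],[0,-0.0208,-0.0344],0.0]
    - [[0,0,0],[0,-0.0208,-0.0344],0.0]

```text
time: 36.1
tool_pos: [0.4464, -0.0865, 0.1569]
tool_rot: [-0.735, 1.442, 0.735]
force: [1.4, -0.0, 0.4]
opening: 0.0879
```

Emit:
arm_command:
  steps:
    - [[0,0,0],[0.01,-0.0208,-0.0344],0.0]
    - [[0,0,0],[0.01,-0.0104,-0.0172],0.0]
    - [[0,0,0],[0,0,0],0.0]
    - [[0,0,0],[0,0,0],0.0]

```text
time: 36.5
tool_pos: [0.4414, -0.1449, 0.1366]
tool_rot: [-0.734, 1.444, 0.734]
force: [-0.1, -0.0, -0.1]
opening: 0.0876
```

```bash
python3 - <<'E'
from h import *
f=grab_frame("wrist")
c,e,n=fitrim(f,(.441,-.145),.066,tag="pics/21.png",win=6);print(c,e,n);plan([c[0],c[1],.0185],54)
E
```

```text
[ 0.44061138 -0.14473255] 0.4900829256966923 72
turn [ 0.      0.0002 -0.0003] deg 0.0 then shift [ 0.1183  0.0006 -0.0011] horiz 0.001
```

View pics/21.png

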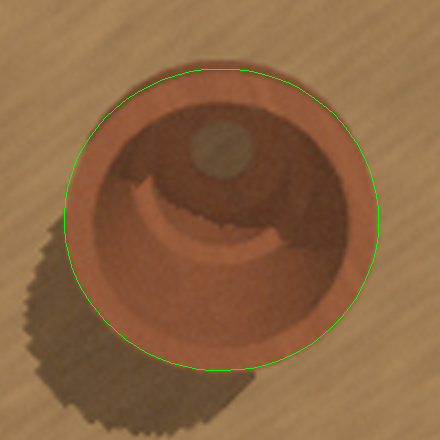

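Emit:
arm_command:
  steps:
    - [[0,0,0],[0.03,0.0006,-0.001],0.0]
    - [[0,0,0],[0.03,0,0],0.0]
    - [[0,0,0],[0.03,0,0],0.0]
    - [[0,0,0],[0.018,0,0],0.0]
    - [[0,0,0],[0.01,0,0],0.0]
    - [[0,0,0],[0,0,0],0.0]
    - [[0,0,0],[0,0,0],0.1]

```text
time: 37.25
tool_pos: [0.4412, -0.1451, 0.0194]
tool_rot: [-0.736, 1.442, 0.735]
force: [0.2, 0.6, -0.0]
opening: 0.0831
```

Emit:
arm_command:
  steps:
    - [[0,0,0],[0,0,0],0.25]
    - [[0,0,0],[0,0,0],0.6]
    - [[0,0,0],[0,0,0],0.6]
    - [[0,0,0],[0,0,0],0.6]
    - [[0,0,0],[0,0,0],0.6]

```text
time: 37.75
tool_pos: [0.4412, -0.1455, 0.0194]
tool_rot: [-0.735, 1.442, 0.734]
force: [0.4, 1.5, 7.3]
opening: 0.061
```

Emit:
arm_command:
  steps:
    - [[0,0,0],[-0.005,0,0],0.6]
    - [[0,0,0],[-0.02,0,0],0.6]
    - [[0,0,0],[-0.03,0,0],0.6]
    - [[0,0,0],[-0.035,0,0],0.6]
    - [[0,0,0],[-0.035,0,0],0.6]
    - [[0,0,0],[-0.015,0,0],0.6]
    - [[0,0,0],[0,0,0],0.6]

```text
time: 38.45
tool_pos: [0.4416, -0.1457, 0.1607]
tool_rot: [-0.736, 1.439, 0.733]
force: [0.2, -0.5, -0.7]
opening: 0.0616
```

```bash
python3 - <<'E'
from h import *
plan(RODS[4]+[.16],54)
E
```

```text
turn [-0.0005  0.0026  0.0031] deg 0.2 then shift [0.0007 0.145  0.2802] horiz 0.316
```

Emit:
arm_command:
  steps:
    - [[0,0,0],[0,0.009,0.0175],0.6]
    - [[0,0,0],[0,0.018,0.035],0.6]
    - [[0,0,0],[0,0.018,0.035],0.6]
    - [[0,0,0],[0,0.018,0.035],0.6]
    - [[0,0,0],[0,0.018,0.035],0.6]
    - [[0,0,0],[0,0.018,0.035],0.6]
    - [[0,0,0],[0,0.018,0.035],0.6]
    - [[0,0,0],[0,0.018,0.035],0.6]

```text
time: 39.25
tool_pos: [0.4848, 0.1475, 0.1573]
tool_rot: [-0.735, 1.445, 0.735]
force: [-0.1, -0.4, -0.9]
opening: 0.0614
```

Emit:
arm_command:
  steps:
    - [[0,0,0],[0,0.009,0.0175],0.6]
    - [[0,0,0],[0,0,0],0.6]
    - [[0,0,0],[0,0,0],0.6]

```text
time: 39.55
tool_pos: [0.4881, 0.1644, 0.1578]
tool_rot: [-0.736, 1.445, 0.734]
force: [0.1, 0.2, -2.0]
opening: 0.0612
```

```bash
python3 - <<'E'
from h import *
plan(RODS[4]+[.038],54)
f=grab_frame("wrist");plan(RODS[4]+[.038],54)
E
```

```text
turn [-0.0007 -0.0023 -0.0003] deg 0.1 then shift [0.1198 0.0004 0.002 ] horiz 0.002
turn [-0.0021 -0.0019 -0.0001] deg 0.2 then shift [0.12   0.0009 0.0024] horiz 0.003
```

Emit:
arm_command:
  steps:
    - [[0,0,0],[0.02,0,0.002],0.6]
    - [[0,0,0],[0.018,0,0],0.6]
    - [[0,0,0],[0.006,0,0],0.6]
    - [[0,0,0],[0.006,0,0],0.6]
    - [[0,0,0],[0.006,0,0],0.6]
    - [[0,0,0],[0,0,0],0.6]

```text
time: 40.2
tool_pos: [0.4898, 0.1668, 0.1025]
tool_rot: [-0.734, 1.444, 0.734]
force: [-0.5, 0.1, -0.8]
opening: 0.0612
```

Emit:
arm_command:
  steps:
    - [[0,0,0],[0.008,0,0],0.6]
    - [[0,0,0],[0.012,0,0],0.6]
    - [[0,0,0],[0.012,0,0],0.6]
    - [[0,0,0],[0.012,0,0],0.6]
    - [[0,0,0],[0.012,0,0],0.6]
    - [[0,0,0],[0.006,0,0],0.6]
    - [[0,0,0],[0,0,0],0.6]

```text
time: 40.9
tool_pos: [0.4893, 0.1669, 0.0396]
tool_rot: [-0.735, 1.445, 0.735]
force: [0.5, -0.6, -1.1]
opening: 0.0609
```

Emit:
arm_command:
  steps:
    - [[0,0,0],[0.0015,0,0],0.6]
    - [[0,0,0],[0.001,0,0],0.6]
    - [[0,0,0],[0,0,0],0.6]

```text
time: 41.2
tool_pos: [0.4901, 0.1674, 0.0385]
tool_rot: [-0.735, 1.442, 0.735]
force: [0.1, -1.0, -1.7]
opening: 0.061
```

Emit:
arm_command:
  steps:
    - [[0,0,0],[0.001,0,0],0.6]
    - [[0,0,0],[0.0005,0,0],0.6]
    - [[0,0,0],[0,0,0],0.6]

```text
time: 41.5
tool_pos: [0.4903, 0.1674, 0.0374]
tool_rot: [-0.734, 1.442, 0.735]
force: [-1.4, 0.2, 4.5]
opening: 0.0613
```

Emit:
arm_command:
  steps:
    - [[0,0,0],[-0.0005,0,0],0.3]
    - [[0,0,0],[0,0,0],0.1]
    - [[0,0,0],[0,0,0],0.0]
    - [[0,0,0],[0,0,0],0.0]
    - [[0,0,0],[-0.02,0,0],0.0]
    - [[0,0,0],[-0.03,0,0],0.0]
    - [[0,0,0],[-0.04,0,0],0.0]
    - [[0,0,0],[-0.04,0,0],0.0]

```text
time: 42.3
tool_pos: [0.4895, 0.1669, 0.1683]
tool_rot: [-0.735, 1.444, 0.734]
force: [0.9, 1.3, 0.4]
opening: 0.0879
```

Emit:
arm_command:
  steps:
    - [[0,0,0],[-0.01,-0.0226,-0.0297],0.0]
    - [[0,0,0],[0,-0.0226,-0.0297],0.0]
    - [[0,0,0],[0,-0.0226,-0.0297],0.0]
    - [[0,0,0],[0,-0.0226,-0.0297],0.0]
    - [[0,0,0],[0,-0.0226,-0.0297],0.0]
    - [[0,0,0],[0,-0.0226,-0.0297],0.0]
    - [[0,0,0],[0,-0.0226,-0.0297],0.0]
    - [[0,0,0],[0,-0.0226,-0.0297],0.0]

```text
time: 43.1
tool_pos: [0.4962, -0.1327, 0.1773]
tool_rot: [-0.735, 1.442, 0.735]
force: [0.6, -0.5, -0.1]
opening: 0.0877
```

Emit:
arm_command:
  steps:
    - [[0,0,0],[0,-0.0226,-0.0297],0.0]
    - [[0,0,0],[0,-0.0226,-0.0297],0.0]
    - [[0,0,0],[0,-0.0226,-0.0297],0.0]
    - [[0,0,0],[0,-0.0226,-0.0297],0.0]
    - [[0,0,0],[0,0,0],0.0]
    - [[0,0,0],[0,0,0],0.0]

```text
time: 43.7
tool_pos: [0.4991, -0.2811, 0.1769]
tool_rot: [-0.733, 1.444, 0.734]
force: [-0.8, 0.5, -0.2]
opening: 0.0874
```

```bash
python3 - <<'E'
from h import *
import pickle
f=grab_frame("wrist");cv2.imwrite("pics/22.png",f["pixels"]);pickle.dump({k:f[k] for k in ("pixels","fovy","cx","cy","pose")},open("f_knob.pkl","wb"))
g=grab_frame("scene");cv2.imwrite("pics/22s.png",g["pixels"])
print(get_state()["tool_pos"],psi(get_state())[0],get_state()["joints"])
E
```

```text
[ 0.49975341 -0.27915378  0.17695516] 54.03903964013385 [-0.07626666  0.38673685  0.66370548  1.78277329 -0.26955547  1.06496501
  1.62701088]
```

View pics/22.png

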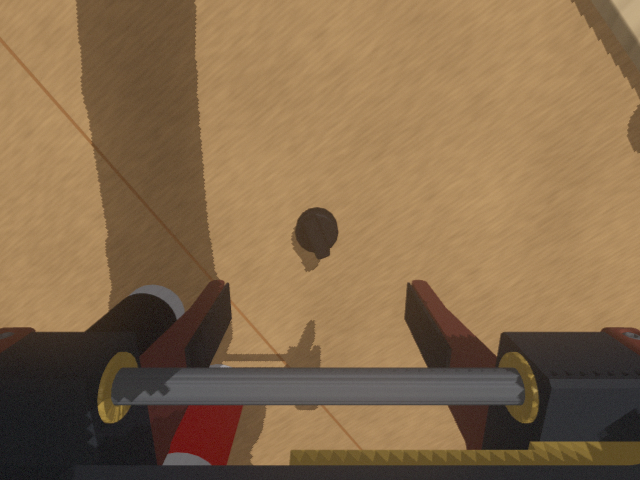

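View pics/22s.png

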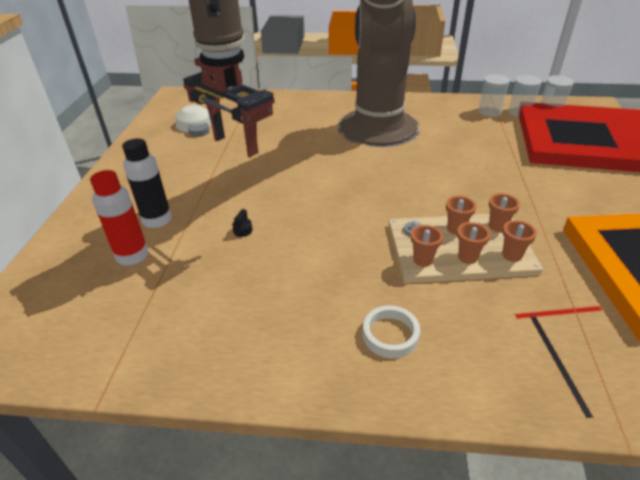

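```bash
python3 - <<'E'
from h import *
import pickle
f=pickle.load(open("f_knob.pkl","rb"))
c=f["pixels"][190:280,270:370].astype(np.float32);c=np.clip(c*2.2,0,255).astype(np.uint8)
cv2.imwrite("pics/23.png",cv2.resize(c,None,fx=7,fy=6.6 if 0 else 7,interpolation=cv2.INTER_CUBIC)[:600])
E
```

```text
(no output)
```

View pics/23.png

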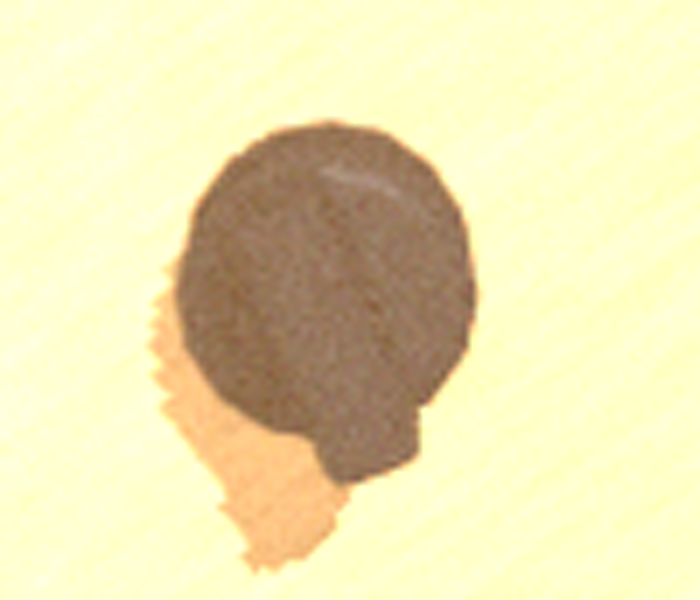

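```bash
python3 - <<'E'
from h import *
import pickle
f=pickle.load(open("f_knob.pkl","rb"))
c=cv2.GaussianBlur(f["pixels"][195:270,285:350].astype(np.float32),(0,0),.6).mean(2);print(np.percentile(c,[1,5,20,50]))
c=np.clip((c-30)*5,0,255).astype(np.uint8)
cv2.imwrite("pics/24.png",cv2.resize(c,None,fx=8,fy=8,interpolation=cv2.INTER_CUBIC))
E
```

```text
[ 49.70283279  52.14783058  55.51430359 130.35113525]
```

View pics/24.png

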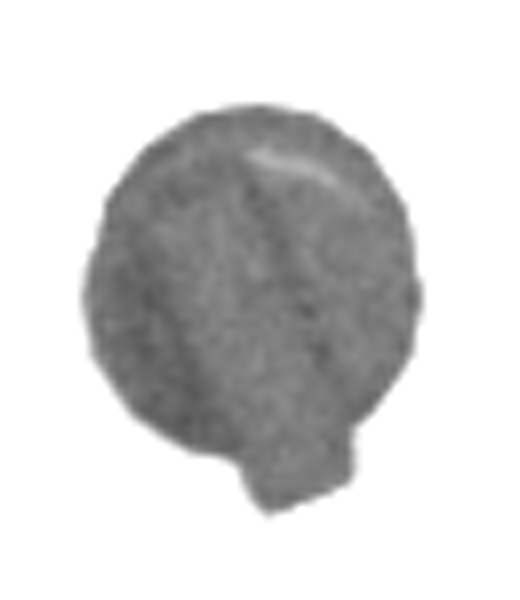

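```bash
cat >> h.py <<'E'
def knobmask(f,x,y,a,box,sc=8,z0=0.,bw=.014):
    x0,y0,w,h=box; m=np.zeros((h*sc,w*sc),np.uint8)
    def put(P): 
        P=(np.array(P)-[x0,y0]+.5)*sc; cv2.fillConvexPoly(m,cv2.convexHull(np.round(P).astype(np.int32)),1)
    put(np.vstack([circ(f,(x,y),.022,z0),circ(f,(x,y),.022,z0+.025)]))
    c,s_=np.cos(a),np.sin(a)
    put([proj(f,(x+c*u-s_*v,y+s_*u+c*v,z)) for z in (z0+.025,z0+.049) for u in (-.02,.02) for v in (-bw/2,bw/2)])
    return m
def fitknob(f,box,xy0,a0,sc=8,z0=0.,thr=75,tag=None):
    from scipy.optimize import minimize
    x0,y0,w,h=box; g=cv2.resize(cv2.GaussianBlur(f["pixels"][y0:y0+h,x0:x0+w],(0,0),.5).mean(2).astype(np.float32),None,fx=sc,fy=sc,interpolation=cv2.INTER_CUBIC)
    M=(g<thr).astype(np.uint8)
    n,l,st,_=cv2.connectedComponentsWithStats(M); M=(l==1+st[1:,4].argmax()).astype(np.uint8)
    def cost(q): return np.count_nonzero(M!=knobmask(f,q[0]/1000,q[1]/1000,q[2]/20,box,sc,z0))/sc**2
    best=None
    for a in np.atleast_1d(a0):
        r=minimize(cost,[xy0[0]*1000,xy0[1]*1000,a*20],method="Nelder-Mead",options=dict(initial_simplex=[[xy0[0]*1000,xy0[1]*1000,a*20],[xy0[0]*1000+4,xy0[1]*1000,a*20],[xy0[0]*1000,xy0[1]*1000+4,a*20],[xy0[0]*1000,xy0[1]*1000,a*20+4]]))
        if best is None or r.fun<best.fun: best=r
    q=best.x
    if tag:
        im=cv2.cvtColor(np.clip((g-30)*4,0,255).astype(np.uint8),cv2.COLOR_GRAY2BGR)
        for mm,col in ((M,(255,0,0)),(knobmask(f,q[0]/1000,q[1]/1000,q[2]/20,box,sc,z0),(0,255,0))):
            cv2.drawContours(im,cv2.findContours(mm,cv2.RETR_EXTERNAL,cv2.CHAIN_APPROX_NONE)[0],-1,col,1)
        cv2.imwrite(tag,im)
    return q[0]/1000,q[1]/1000,np.degrees(q[2]/20),best.fun,int(M.sum()/sc**2)
E
python3 - <<'E'
from h import *
import pickle
f=pickle.load(open("f_knob.pkl","rb"))
p=onplane(f,(317,230),.02);print(p)
print(fitknob(f,(285,195,65,75),p[:2],np.radians(range(-90,90,15)),tag="pics/25.png"))
print("bar dir guess", [np.degrees(np.arctan2(*(onplane(f,(285+268/8,195+515/8),.049)-onplane(f,(285+140/8,195+245/8),.049))[1::-1]))])
E
```

```text
[ 0.50883666 -0.28912174  0.02      ]
(np.float64(0.5095192445129938), np.float64(-0.2912499121242002), np.float64(-12.339523325758867), np.float64(154.734375), 1609)
bar dir guess [np.float64(-12.042121412974566)]
```

View pics/25.png

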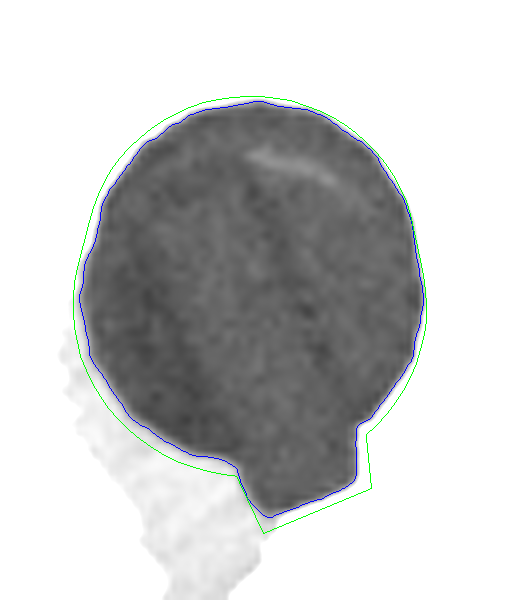

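```bash
python3 - <<'E'
from h import *
import pickle
f=pickle.load(open("f_knob.pkl","rb"))
for t in (85,95,105): print(fitknob(f,(285,195,65,75),(.5095,-.291),np.radians([-20,-12,-5]),thr=t))
f=pickle.load(open("f_shaft.pkl","rb"))
c=f["pixels"][140:190,165:215];cv2.imwrite("pics/26.png",cv2.resize(c,None,fx=11,fy=11,interpolation=cv2.INTER_CUBIC))
plan([.5095,-.291,.10],78)
E
```

```text
(np.float64(0.5096316206226763), np.float64(-0.2911777229965385), np.float64(-15.25452183008709), np.float64(103.96875), 1660)
(np.float64(0.5104242100202024), np.float64(-0.2924429152289617), np.float64(-50.208895247536304), np.float64(300.890625), 2022)
(np.float64(0.5101152868054866), np.float64(-0.29193347725775143), np.float64(-54.553975822557035), np.float64(336.734375), 2075)
turn [-0.4182  0.0007 -0.0007] deg 24.0 then shift [ 0.077  -0.012  -0.0096] horiz 0.015
```

View pics/26.png

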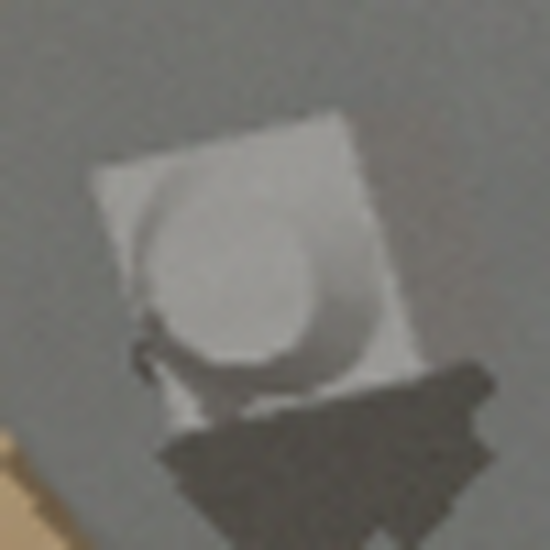

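Emit:
arm_command:
  steps:
    - [[-0.139,0,0],[0,0,0],0.0]
    - [[-0.139,0,0],[0,0,0],0.0]
    - [[-0.139,0,0],[0,0,0],0.0]
    - [[0,0,0],[0.03,-0.006,-0.005],0.0]
    - [[0,0,0],[0.04,-0.006,-0.005],0.0]
    - [[0,0,0],[0,0,0],0.0]
    - [[0,0,0],[0,0,0],0.0]

```text
time: 44.5
tool_pos: [0.5091, -0.2915, 0.1073]
tool_rot: [-1.052, 1.302, 1.054]
force: [0.1, -0.8, 0.4]
opening: 0.0882
```

```bash
python3 - <<'E'
from h import *
import pickle
f=pickle.load(open("f_shaft.pkl","rb"))
q=np.array([onplane(f,(165+u/11-.45,140+v/11-.45),.042)[:2] for u,v in ((92,167),(342,110),(425,362),(172,432))])
print(q.mean(0),[round(float(np.linalg.norm(q[i]-q[(i+1)%4])*1000),1) for i in range(4)],[round(float(np.degrees(np.arctan2(*(q[(i+1)%4]-q[i])[::-1]))%90),1) for i in range(4)])
f=grab_frame("wrist");cv2.imwrite("pics/27.png",f["pixels"]);pickle.dump({k:f[k] for k in ("pixels","fovy","cx","cy","pose")},open("f_knob2.pkl","wb"))
print(get_state()["tool_pos"],psi(get_state())[0])
E
```

```text
[0.50212742 0.077405  ] [11.8, 11.5, 12.4, 12.1] [66.1, 67.5, 68.8, 64.9]
[ 0.5097842  -0.2920944   0.10840857] 77.92601778553072
```

View pics/27.png

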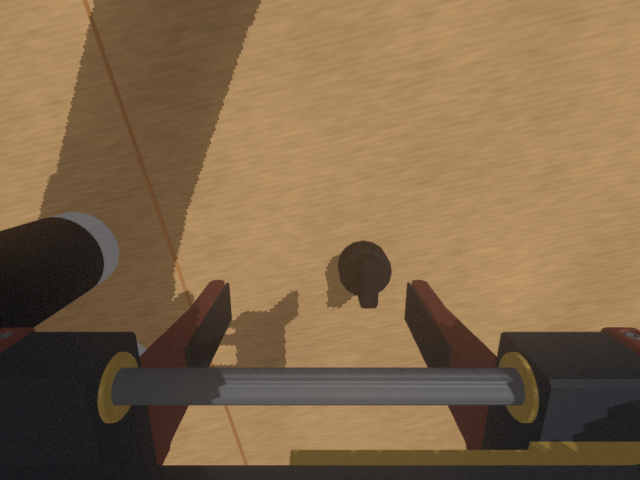

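```bash
python3 - <<'E'
from h import *
import pickle
f=grab_frame("wrist");pickle.dump({k:f[k] for k in ("pixels","fovy","cx","cy","pose")},open("f_knob2.pkl","wb"))
p=onplane(f,(364,268),.02);print(p)
for t in (75,85): print(fitknob(f,(330,230,70,85),p[:2],np.radians(range(-40,40,10)),thr=t,tag="pics/28.png"))
print(psi(get_state())[0])
E
```

```text
[ 0.54471491 -0.26051235  0.02      ]
(np.float64(0.5452800273788679), np.float64(-0.26078082147296877), np.float64(-5.755623073171448), np.float64(240.859375), 2527)
(np.float64(0.5453944784569185), np.float64(-0.26087812185491255), np.float64(-6.097708665061758), np.float64(217.71875), 2649)
77.91764684622471
```

View pics/28.png

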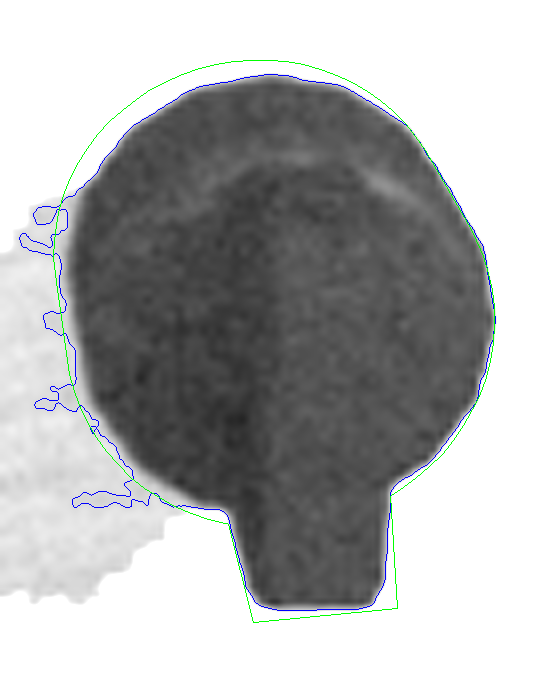

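```bash
python3 - <<'E'
from h import *
import pickle
f=pickle.load(open("f_knob2.pkl","rb"))
A=onplane(f,(330+255/8-.5,230+608/8-.5),.049);B=onplane(f,(330+375/8-.5,230+606/8-.5),.049);print(A,B,np.linalg.norm(A-B),np.degrees(np.arctan2(*(B-A)[1::-1])))
E=(A+B)/2
for a in (-12.,-9,-6):
    d=np.array([np.cos(np.radians(a)),np.sin(np.radians(a)),0]);print(a,E-.0195*d)
# mask left part off: fit with only bar-end + right half
for t in (62,66,70): print(fitknob(f,(330,230,70,85),(.545,-.261),np.radians(range(-40,40,10)),thr=t,tag="pics/29.png"))
E
```

```text
[ 0.56311695 -0.26947082  0.049     ] [ 0.56533575 -0.25811394  0.049     ] 0.011571595017810259 78.94538411951427
-12.0 [ 0.54515247 -0.2597381   0.049     ]
-9 [ 0.54496643 -0.2607419   0.049     ]
-6 [ 0.54483317 -0.26175407  0.049     ]
(np.float64(0.5453068184728588), np.float64(-0.26117707787438826), np.float64(-3.792322792306939), np.float64(324.4375), 2441)
(np.float64(0.545241992285272), np.float64(-0.26098059381459154), np.float64(-4.3401694271358835), np.float64(292.421875), 2474)
(np.float64(0.5461452421834799), np.float64(-0.26057349693003834), np.float64(-5.889922121525199), np.float64(267.953125), 2499)
```

View pics/29.png

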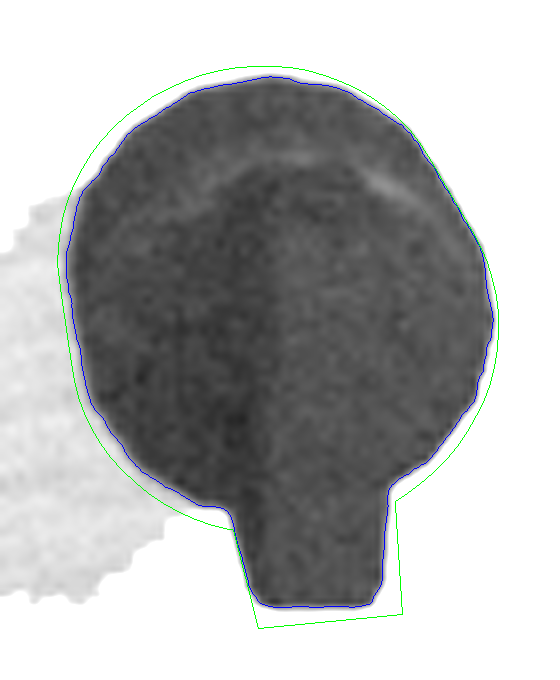

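```bash
python3 - <<'E'
from h import *
plan([.5452,-.2602,.06],78)
E
```

```text
turn [-0.0014 -0.0001  0.0019] deg 0.1 then shift [ 0.049  -0.0276  0.0388] horiz 0.048
```

Emit:
arm_command:
  steps:
    - [[0,0,0],[0.01,-0.0138,0.0194],0.0]
    - [[0,0,0],[0.02,-0.0138,0.0194],0.0]
    - [[0,0,0],[0.019,0,0],0.0]
    - [[0,0,0],[0,0,0],0.0]
    - [[0,0,0],[0,0,0],0.0]

```text
time: 45.1
tool_pos: [0.5447, -0.2611, 0.0598]
tool_rot: [-1.053, 1.302, 1.05]
force: [-0.5, -0.2, -0.1]
opening: 0.0877
```

```bash
python3 - <<'E'
from h import *
import pickle
f=grab_frame("wrist");pickle.dump({k:f[k] for k in ("pixels","fovy","cx","cy","pose")},open("f_knob3.pkl","wb"))
s=get_state();print(s["tool_pos"],psi(s)[0])
c=cv2.GaussianBlur(f["pixels"][210:330,250:390].astype(np.float32),(0,0),.6).mean(2);c=np.clip((c-25)*4,0,255).astype(np.uint8)
cv2.imwrite("pics/30.png",cv2.resize(c,None,fx=5,fy=5,interpolation=cv2.INTER_CUBIC))
E
```

```text
[ 0.54485486 -0.26154968  0.06013578] 77.81844393029927
```

View pics/30.png

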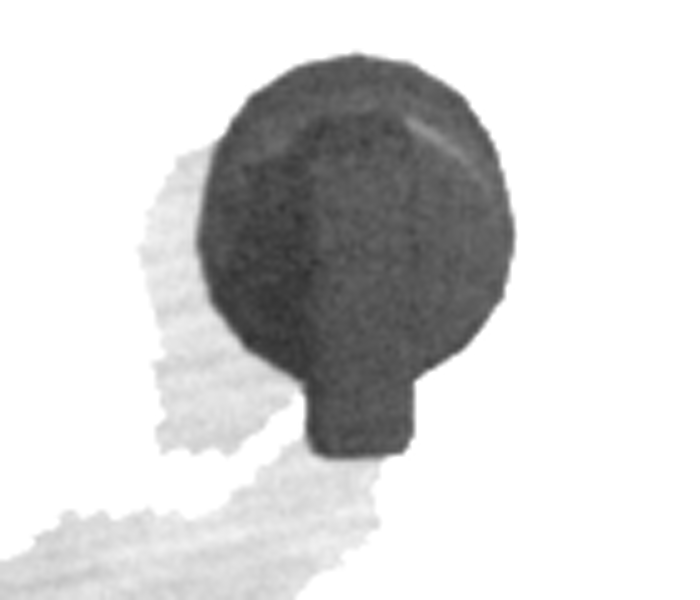

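```bash
python3 - <<'E'
from h import *
import pickle
f=pickle.load(open("f_knob3.pkl","rb"))
E=onplane(f,(321.9-.4,210+458/5-.4),.048);N=onplane(f,(321.9-.4,210+114/5-.4),.048);print(E,N,np.linalg.norm(E-N),(E+N)/2)
h=[onplane(f,(250+u/5-.4,210+v/5-.4),z) for u,v,z in ((198,235,.012),(515,235,.012))];print(h,np.linalg.norm(h[0]-h[1]),(h[0]+h[1])/2)
c=(E+N)/2; plan([c[0],c[1],.001],78)
E
```

```text
[ 0.56510552 -0.26350975  0.048     ] [ 0.52178534 -0.25428963  0.048     ] 0.04429049655634811 [ 0.54344543 -0.25889969  0.048     ]
[array([ 0.54384193, -0.281924  ,  0.012     ]), array([ 0.5532724 , -0.23822159,  0.012     ])] 0.04470831631836241 [ 0.54855716 -0.2600728   0.012     ]
turn [-0.0032 -0.0005  0.0022] deg 0.2 then shift [0.0591 0.0019 0.0023] horiz 0.003
```

Emit:
arm_command:
  steps:
    - [[0,0,0],[0.025,-0.0003,0.002],0.0]
    - [[0,0,0],[0.02,0,0],0.3]
    - [[0,0,0],[0.01,0,0],0.4]
    - [[0,0,0],[0.003,0,0],0.5]
    - [[0,0,0],[0,0,0],0.6]
    - [[0,0,0],[0,0,0],0.6]

```text
time: 45.75
tool_pos: [0.5456, -0.2593, 0.0013]
tool_rot: [-1.052, 1.301, 1.05]
force: [-0.1, 0.2, 0.6]
opening: 0.0512
```

```bash
python3 - <<'E'
from h import *
f=grab_frame("wrist");s=get_state();print(s["tool_pos"],s["force"],s["opening"])
c=np.clip((f["pixels"][200:360,210:430].astype(np.float32)-15)*2.2,0,255).astype(np.uint8);im=cv2.resize(c,None,fx=3.5,fy=3.5,interpolation=cv2.INTER_CUBIC)
a,Rc=psi(s)
for sg in (1,-1):
  for yy in (-.01,.01):
    u=proj(f,s["tool_pos"]+Rc@np.array([-.028,yy,sg*s["opening"]/2])); cv2.circle(im,tuple(np.round((u-[210,200])*3.5+1).astype(int).tolist()),3,(0,255,0),-1)
cv2.imwrite("pics/31.png",im)
E
```

```text
[ 0.54573992 -0.25921404  0.001346  ] [ 0.06349244  0.48903286 -0.72878303] 0.04729154161603608
```

View pics/31.png

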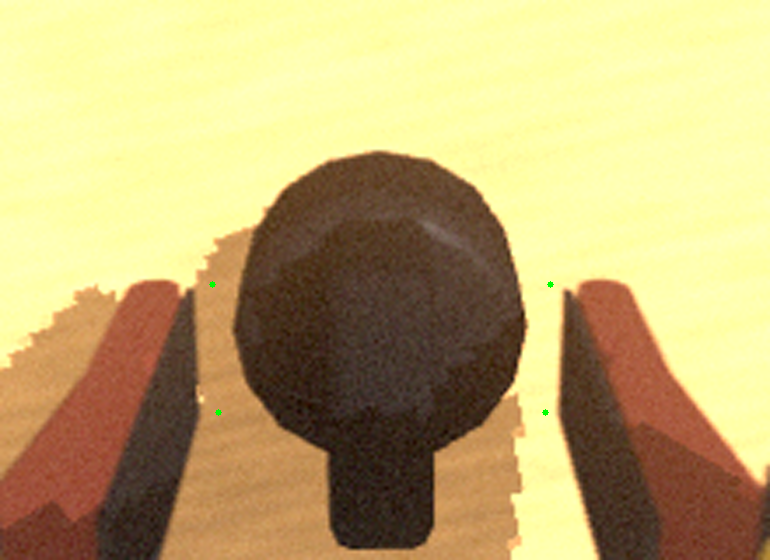

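Emit:
arm_command:
  steps:
    - [[0,0,0],[0,0,0],0.8]
    - [[0,0,0],[0,0,0],0.95]
    - [[0,0,0],[0,0,0],0.95]
    - [[0,0,0],[0,0,0],0.95]
    - [[0,0,0],[0,0,0],0.95]
    - [[0,0,0],[0,0,0],0.95]
    - [[0,0,0],[0,0,0],0.95]
  grip_force: 30

```text
time: 46.5
tool_pos: [0.5451, -0.2587, 0.0003]
tool_rot: [-1.052, 1.302, 1.052]
force: [-0.5, 0.8, 2.0]
opening: 0.0138
```

```bash
python3 - <<'E'
from h import *
f=grab_frame("wrist");s=get_state();print(s["tool_pos"],s["force"],s["opening"],psi(s)[0])
c=np.clip((f["pixels"][200:360,210:430].astype(np.float32)-15)*2.2,0,255).astype(np.uint8);im=cv2.resize(c,None,fx=3.5,fy=3.5,interpolation=cv2.INTER_CUBIC)
cv2.imwrite("pics/32.png",im)
a,Rc=psi(s)
for r in (354,355,356,357,358):
    E=onplane(f,(318.5,r),.048); print(r,np.round(Rc.T@(E-s["tool_pos"]),4))
E
```

```text
[ 5.45113783e-01 -2.58727225e-01  2.71801558e-04] [-0.76101546 -0.27684167  1.24403188] 0.014277410026860142 77.86744270232879
354 [-0.0477 -0.0179 -0.    ]
355 [-0.0477 -0.0185 -0.    ]
356 [-0.0477 -0.019  -0.    ]
357 [-0.0477 -0.0195 -0.    ]
358 [-0.0477 -0.02   -0.    ]
```

View pics/32.png

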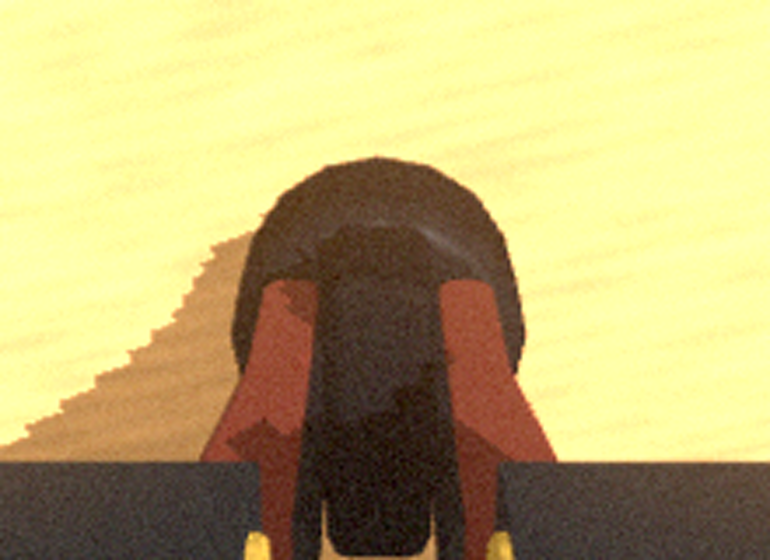

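Emit:
arm_command:
  steps:
    - [[0,0,0],[-0.01,0,0],0.95]
    - [[0,0,0],[-0.03,0,0],0.95]
    - [[0,0,0],[-0.04,0,0],0.95]
    - [[0,0,0],[-0.04,0,0],0.95]
    - [[0.095,0,0],[0,0,0],0.95]
    - [[0.095,0,0],[0,0,0],0.95]
    - [[0,0,0],[0,0,0],0.95]

```text
time: 47.25
tool_pos: [0.5452, -0.2586, 0.121]
tool_rot: [-0.908, 1.373, 0.907]
force: [0.2, -0.5, -0.8]
opening: 0.0136
```

Emit:
arm_command:
  steps:
    - [[0,0,0],[0,0.01375,0.0366],0.95]
    - [[0,0,0],[0,0.01375,0.0366],0.95]
    - [[0,0,0],[0,0.01375,0.0366],0.95]
    - [[0,0,0],[0,0.01375,0.0366],0.95]
    - [[0,0,0],[0,0.01375,0.0366],0.95]
    - [[0,0,0],[0,0.01375,0.0366],0.95]
    - [[0,0,0],[0,0.01375,0.0366],0.95]
    - [[0,0,0],[0,0.01375,0.0366],0.95]

```text
time: 48.05
tool_pos: [0.558, 0.0552, 0.1204]
tool_rot: [-0.911, 1.372, 0.911]
force: [0.4, -0.3, -1.2]
opening: 0.0135
```

Emit:
arm_command:
  steps:
    - [[0,0,0],[0,0,0],0.95]
    - [[0,0,0],[0,0,0],0.95]

```text
time: 48.25
tool_pos: [0.5581, 0.0545, 0.1201]
tool_rot: [-0.912, 1.372, 0.912]
force: [-0.1, -0.4, -0.8]
opening: 0.0136
```

```bash
python3 - <<'E'
from h import *
import pickle
f=grab_frame("wrist");s=get_state();print(s["tool_pos"],s["force"],s["opening"],psi(s)[0])
pickle.dump({k:f[k] for k in ("pixels","fovy","cx","cy","pose")},open("f_s2.pkl","wb"))
cv2.imwrite("pics/33.png",f["pixels"])
u=proj(f,(.5027,.0774,.042));print(u);x,y=np.round(u).astype(int)-25
print(x,y);c=f["pixels"][y:y+50,x:x+50];cv2.imwrite("pics/34.png",cv2.resize(c,None,fx=11,fy=11,interpolation=cv2.INTER_CUBIC))
E
```

```text
[0.55814479 0.05302068 0.12025274] [-1.13140714 -0.37919306 -0.65414938] 0.013664517154076536 67.07872837108955
[317.48870437 161.59162365]
292 137
```

View pics/33.png

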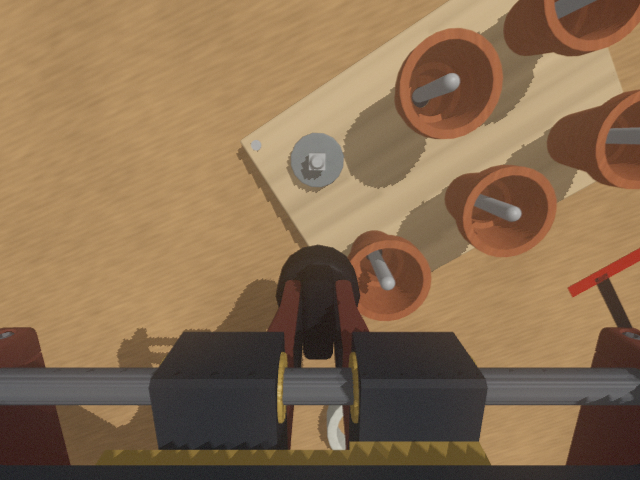

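View pics/34.png

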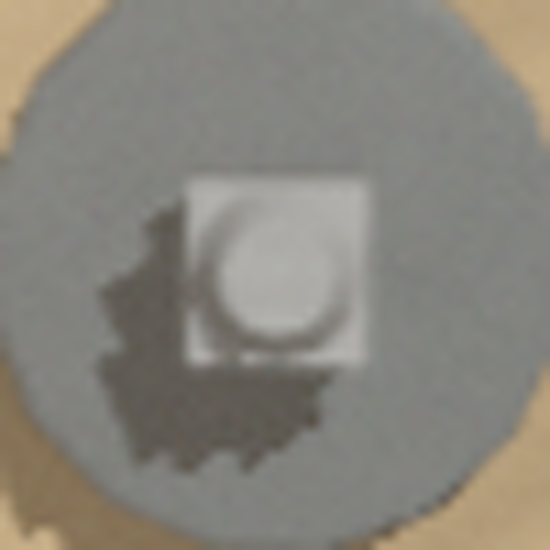

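```bash
python3 - <<'E'
from h import *
import pickle
f=pickle.load(open("f_s2.pkl","rb"))
p=onplane(f,(316.8,161.3),.042);print(p)
# collar circle check at z=.028
c=cv2.resize(f["pixels"][250:365,260:375],None,fx=5,fy=5);c=np.clip(c.astype(float)*2,0,255);cv2.imwrite("pics/35.png",c)
for i in range(3): plan([p[0],p[1],.062],67.07); grab_frame("top")
E
```

```text
[0.50231048 0.07701423 0.042     ]
turn [ 0.0002 -0.0008  0.    ] deg 0.0 then shift [0.0583 0.0608 0.0003] horiz 0.061
turn [-0.0017 -0.0008  0.0002] deg 0.1 then shift [0.0583 0.0611 0.001 ] horiz 0.061
turn [-0.0028 -0.0006  0.0003] deg 0.2 then shift [0.0583 0.0613 0.0012] horiz 0.061[ WARN:0@0.054] global loadsave.cpp:1063 imwrite_ Unsupported depth image for selected encoder is fallbacked to CV_8U.
```

View pics/35.png

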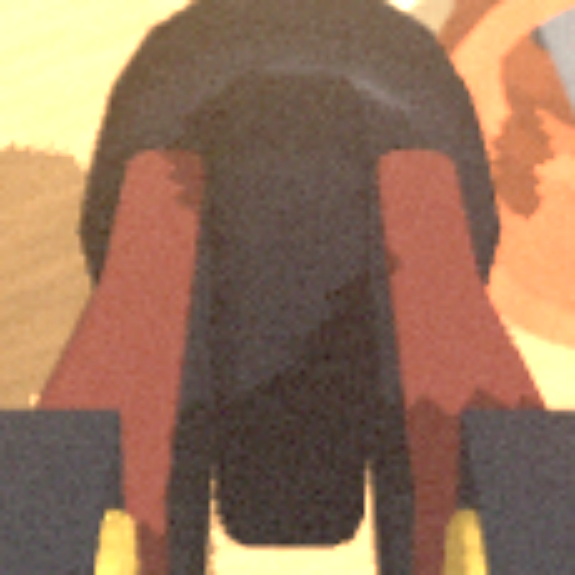

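Emit:
arm_command:
  steps:
    - [[0,0,0],[0,0.02,0.0006],0.95]
    - [[0,0,0],[0,0.025,0],0.95]
    - [[0,0,0],[0.01,0.016,0],0.95]
    - [[0,0,0],[0.025,0,0],0.95]
    - [[0,0,0],[0.02,0,0],0.95]
    - [[0,0,0],[0,0,0],0.95]
    - [[0,0,0],[0,0,0],0.95]

```text
time: 49.15
tool_pos: [0.5026, 0.077, 0.0655]
tool_rot: [-0.907, 1.374, 0.907]
force: [0.4, 0.3, -0.1]
opening: 0.0139
```

```bash
python3 - <<'E'
from h import *
for i in range(3): plan([.5023,.0770,.0283],67.07); grab_frame("top")
f=grab_frame("wrist");cv2.imwrite("pics/36.png",f["pixels"])
E
```

```text
turn [-0.0032 -0.0007 -0.0002] deg 0.2 then shift [ 0.0372  0.0002 -0.0001] horiz 0.0
turn [-0.003   0.0002  0.0008] deg 0.2 then shift [ 0.0377  0.0006 -0.0006] horiz 0.001
turn [-0.0026  0.0008  0.0012] deg 0.2 then shift [ 0.0379  0.0007 -0.001 ] horiz 0.001
```

View pics/36.png

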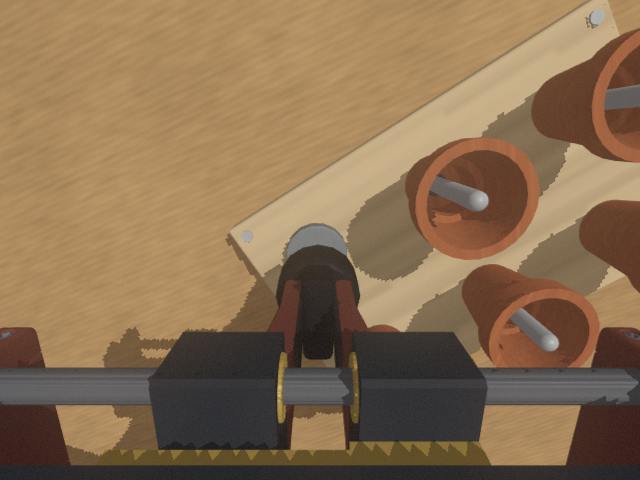

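Aligned over the shaft, so I'll lower it slowly.

Emit:
arm_command:
  steps:
    - [[0,0,0],[0.01,0.0003,-0.0003],0.95]
    - [[0,0,0],[0.008,0,0],0.95]
    - [[0,0,0],[0.004,0,0],0.95]
    - [[0,0,0],[0.003,0,0],0.95]
    - [[0,0,0],[0,0,0],0.95]

```text
time: 49.85
tool_pos: [0.5017, 0.0779, 0.0397]
tool_rot: [-0.908, 1.374, 0.909]
force: [-0.3, -0.3, -0.8]
opening: 0.0139
```

Emit:
arm_command:
  steps:
    - [[0,0,0],[0.003,0,0],0.95]
    - [[0,0,0],[0.003,0,0],0.95]
    - [[0,0,0],[0.003,0,0],0.95]
    - [[0,0,0],[0.0015,0,0],0.95]
    - [[0,0,0],[0,0,0],0.95]

```text
time: 50.35
tool_pos: [0.5019, 0.078, 0.0295]
tool_rot: [-0.908, 1.373, 0.908]
force: [1.1, 0.7, -1.3]
opening: 0.0138
```

Emit:
arm_command:
  steps:
    - [[0,0,0],[0.001,0,0],0.95]
    - [[0,0,0],[0.001,0,0],0.95]
    - [[0,0,0],[0.0005,0,0],0.95]
    - [[0,0,0],[0,0,0],0.95]

```text
time: 50.75
tool_pos: [0.5022, 0.0781, 0.0282]
tool_rot: [-0.908, 1.372, 0.909]
force: [-4.1, -0.4, 12.1]
opening: 0.0139
```

Emit:
arm_command:
  steps:
    - [[0,0,0],[-0.0005,0,0],0.8]
    - [[0,0,0],[0,0,0],0.65]
    - [[0,0,0],[0,0,0],0.6]
    - [[0,0,0],[0,0,0],0.6]
    - [[0,0,0],[-0.02,0,0],0.6]
    - [[0,0,0],[-0.03,0,0],0.6]
    - [[0,0,0],[-0.04,0,0],0.6]
    - [[0,0,0],[-0.04,0,0],0.6]

```text
time: 51.55
tool_pos: [0.5016, 0.0777, 0.1588]
tool_rot: [-0.908, 1.374, 0.908]
force: [0.4, 0.5, 0.2]
opening: 0.0353
```

Emit:
arm_command:
  steps:
    - [[0,0,0],[-0.02,0.02,-0.03],0.6]
    - [[0,0,0],[-0.02,0.02,-0.035],0.6]
    - [[0,0,0],[0,0.02,-0.035],0.6]
    - [[0,0,0],[0,0.02,-0.035],0.6]
    - [[0,0,0],[0,0,0],0.6]
    - [[0,0,0],[0,0,0],0.6]

```text
time: 52.15
tool_pos: [0.3757, -0.0148, 0.1981]
tool_rot: [-0.907, 1.371, 0.908]
force: [0.3, 0.2, 0.3]
opening: 0.0352
```

```bash
python3 - <<'E'
from h import *
f=grab_frame("wrist");cv2.imwrite("pics/37.png",f["pixels"])
g=grab_frame("scene");cv2.imwrite("pics/37s.png",cv2.resize(g["pixels"][170:300,370:560],None,fx=4,fy=4,interpolation=cv2.INTER_CUBIC))
t=grab_frame("top");cv2.imwrite("pics/37t.png",t["pixels"])
print(get_state()["tool_pos"])
E
```

```text
[ 0.37651155 -0.0143606   0.19779945]
```

View pics/37.png

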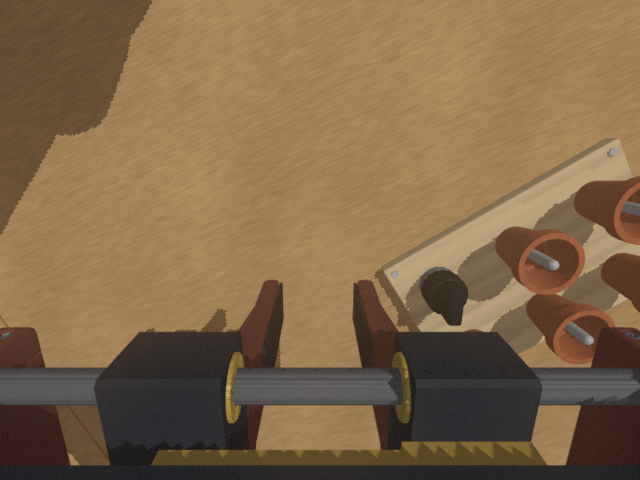

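View pics/37s.png

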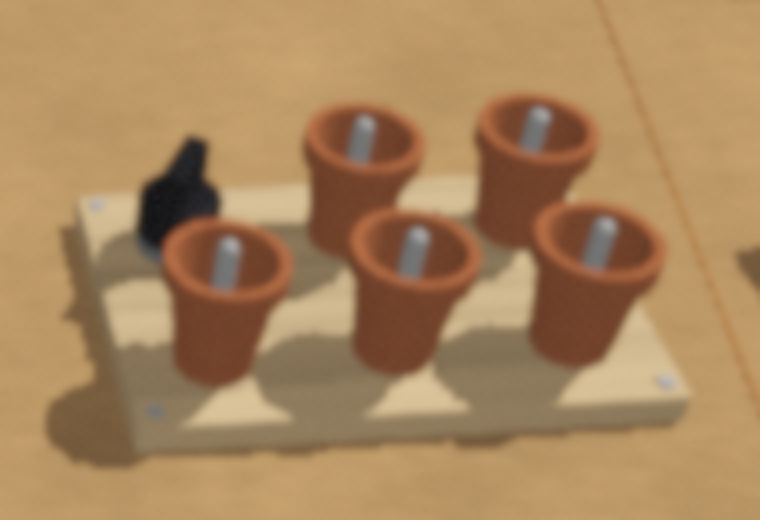

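View pics/37t.png

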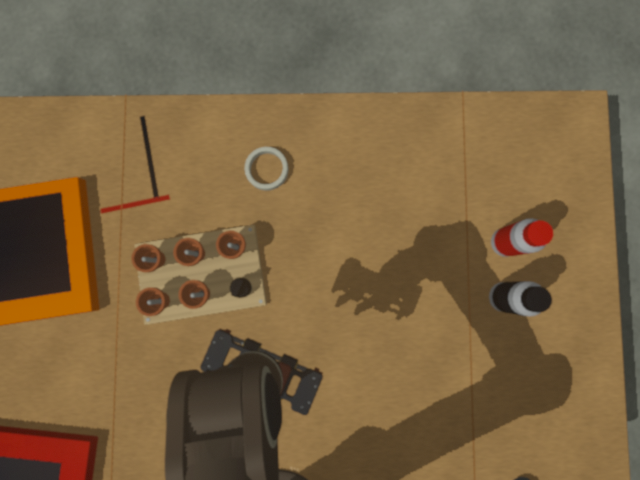

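```bash
python3 - <<'E'
from h import *
g=grab_frame("scene");im=cv2.resize(g["pixels"][170:300,370:560],None,fx=4,fy=4,interpolation=cv2.INTER_CUBIC)
for c in RODS[:5]:
    print([ (z,round(fitrim(g,c,z,win=4)[1],2),np.round((fitrim(g,c,z,win=4)[0]-c)*1000,1).tolist()) for z in (.084,.094)])
    cv2.polylines(im,[np.round((circ(g,c,.03,.084)-[370,170])*4+1.5).astype(int)],True,(0,255,0),1)
for z,r in ((.028,.022),(.053,.022)): cv2.polylines(im,[np.round((circ(g,RODS[5],r,z)-[370,170])*4+1.5).astype(int)],True,(255,255,0),1)
cv2.imwrite("pics/38.png",im)
E
```

```text
[(0.084, 0.53, [4.8, -2.3]), (0.094, 0.38, [17.6, -7.4])]
[(0.084, 0.63, [4.5, -0.5]), (0.094, 0.57, [17.2, -4.2])]
[(0.084, 0.73, [2.2, -0.5]), (0.094, 0.5, [14.6, -2.5])]
[(0.084, 0.45, [2.8, 1.0]), (0.094, 0.49, [18.1, -4.2])]
[(0.084, 0.47, [4.4, 1.0]), (0.094, 0.46, [18.8, -2.3])]
```

View pics/38.png

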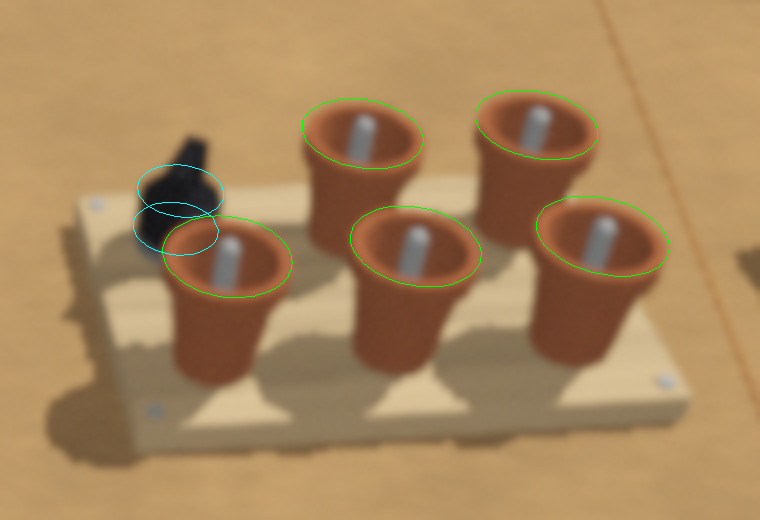

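```bash
python3 - <<'E'
from h import *
print(hand_in(), get_state()["time"])
E
```

```text
the job is handed in; nothing more can be done
the job is handed in; nothing more can be done
```

The job is done and handed in. All five pots stand upright, each on its own rod and down on the board, and the knob is fully home on the drive shaft. It took about 53 s of the 208 s allowed.

- **Pots:** pile A had three pots and pile B had two. I lifted each off singly, and none clung to the pot below. I lowered each until it pressed on the board with 4.5 to 12 N. The last pictures show a rod up through every pot.
- **Knob:** it was knocked about 47 mm aside just before I went to grasp it, so I located it again. I turned it to match the shaft, and it slid on freely until it met the collar with 12 N. The tool height there was 28.2 mm, against the 28.3 mm expected when home.
- **Bystanders:** the cans and tape roll look to be where they started.

**Checks that disagreed:**
- **Fingertips:** the pictures put them about 28 mm behind the reported TCP, not 8 mm ahead of it. My first grasp therefore closed on air above the pile, touching nothing, and I used the measured offset after that.
- **Final rim check:** in the scene camera the pots sit 2 to 5 mm off the computed rod positions. That is more than its stated 2 mm error, but the contact forces and wrist views both agree with the pots being fully seated. The same check assumed a 10 mm higher rim as a comparison, and that put the pots 15 to 19 mm off.

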